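# Set a plate over the board edge for filing and clamp it

## Task

The blue-painted end of the loose aluminium plate is to be filed next. Gently slide the plate over the plywood bench board with the fingertips, without picking it up, until it lies flat along the side of the dark fence bar with just its blue end (25 mm) sticking out over the front edge of the board. Then press the red handle of the toggle clamp all the way down so that the clamp holds the plate there, and leave the other things where they lie.

Things in the scene. Friction and masses are not known exactly. Their poses are not given: they have to be found in the camera images.
- plate: loose aluminium plate with dark hole marks, 120 x 80 mm, 6 mm thick, about 0.3 kg, flat on the board, turned by up to 0.25 rad. Origin: centre of its underside. Its own x runs along the 120 mm; the end at -x (60 mm from the origin), which points to the front edge, carries the blue band, 25 mm wide over the full width
- scribed_line (a point): white scribed line at the inner border of the blue band, middle of the plate's width, on its top face: 25 mm in from the blue end, 35 mm from the plate's origin towards -x. In the end it stands over the board's front edge
- board: fixed plywood board, 165 mm deep, 183 mm wide, top 28 mm above the table, its front jutting 5 to 45 mm over the table's edge. Origin: on its top and front edge, in line with the fence's face. x: square to its front edge, inward; y: left along it; board y -33 to 150 mm. On it a dark steel fence bar, 14 mm high, y -30 to 0, x 3 to 135 mm; the plate lies on its +y side. Stands differently in each run
- edge_mark (a point): point on the board's top front edge, 40 mm along the edge (+y of the board) from the fence's face, axes as the board's. The board ends here, the table a little further in: x < 0 is free air. A plate against the fence has its origin at y = 0 and, with 25 mm out, at x = 35 mm of this frame
- clamp_arm: steel clamp arm with a black rubber pad 19 mm across at its tip. Origin at its pivot, at x 26, y -8, z 42 mm of the board's frame. Open, it stands up over the fence, up to 115 mm above the board, pad 50 mm or more above it; it swings down to the +y side, where the pad presses on the plate 40 mm from the fence's face
- clamp_handle (a joint): angle of the clamp's handle: 0 = lying level, clamp locked (end stop); starts at 0.8 to 1.0 rad, open. Stays where it is left. The arm follows it at 1.1 times the angle; the pad meets the plate just before the stop. Pivot axis parallel to the board's x, at x 26, y -24, z 47 mm of the board's frame; the handle runs from it to -y of the board and swings up by this angle. About 4 N at the grip moves it, 6 to 10 N locks it; with the plate under the pad it rests at about 0.01
- handle_grip (a point): on the axis of the red round handle (17 mm thick), 100 mm from its pivot; the handle ends 26 mm farther out
- file: hand file, 225 mm, wooden handle, lies left of the work; leave alone. Origin on the table under it
- end_cap: grey cast end cap, 60 mm across, 20 mm high, behind and left of the plate; leave alone. Origin: centre of its underside
- tape: roll of yellow tape, 62 mm across, 12 mm high; leave alone. Origin: centre of its underside
- cup: green plastic cup, 70 mm across, 45 mm high; leave alone. Origin: centre of its underside
- screwdriver_g: green screwdriver, 198 mm, lying at the edge to the right of the clamp; leave alone. Origin under its middle

How it is judged:
By the outcome, as a careful person would: the job done as asked, in the order asked, and still so for the second after the job is handed in, with the robot touching nothing.
It also fails if it takes over 64 s, if anything falls off the work surface, if the arm or the gripper's body presses on something with over 40 N, if the wrist force passes 120 N, or if a joint passes its speed limit or range.

## Robot

A 6-joint arm with a two-finger parallel gripper is mounted at the origin on a cart in front of the work surface, level with it; the furniture and walls round the work are solid. World frame = base frame: x ahead of the robot, y to its left, z up, the work surface at z = 0. Lengths are in m, angles in degrees, forces in N, time in s.
With the tool pointing down it reaches from about 0.425 to 0.95 m from the base axis. Payload 3.5 kg.
Tool frame: the origin (TCP) lies at the very end of the fingers, on their centre line; the grasp point (between the pads) lies 19 mm behind it (hold_point_z is the distance from the TCP to the grasp point, in m); z points along the fingers, y is the direction in which the jaws open and shut (so a half turn about z gives the same grasp; the last joint's range is limited). The gripper opens to 85 mm and grips with 20 to 120 N. Pads are 22 mm wide; open, the fingers measure 114 mm over their backs; the gripper's body (76 mm by 85 mm) begins 54 mm behind the grasp point. The pads swing forward as they close: fully open they stand 13 mm farther back than shut.
Start: joints at [-80.501, 16.404, 90.338, -0, 73.258, -8.594], TCP at [0.21, -0.642, 0.231] pointing down, gripper open.
Joint ranges: [-158.93, 158.93], [-51.34, 127.21], [12.03, 142.37], [-87.48, 267.48], [13.55, 161.25], [-162.69, 162.69]. Speed limits (degrees/s): [159.86, 159.86, 180, 180, 180, 180].

## Interface

Orientations are given as [roll, pitch, yaw] about the fixed x, y, z axes, in that order (R = Rz(yaw) Ry(pitch) Rx(roll)).
In Python, from cell import * gives the robot as it stands. The module is installed in compiled form; this text tells all that it offers.
- The arm moves only by the tool carry_out, never from a script. Its argument "targets" is a list of rows, each an object of numbers: "tx", "ty", "tz": the shift along the tool's x, y, z in m; "wx", "wy", "wz": the turn, a rotation vector about the tool's x, y, z in rad; "grip": the opening, from 0 (shut) to 1 (fully open). A call has 1 to 5 rows; each row shifts and turns the commanded pose from where the row before left it, along the tool's axes as they then stand; what a row does not reach is not made up. A row lasts 1/12 s, in which the tool goes at most 41.7 mm and 7.16 degrees, less where a joint would pass 70% of its speed; a pose out of reach is approached as far as the arm can. A call with a gripper value outside its range is refused whole. The fingers move at their own pace and stop on an object; the grip force is fixed at half the most. Time passes only in rows, so rows that do not move let the fingers close. It gives the time, the measured TCP pose, the force and the opening at its end, in the units of the state.
- sense(): the state, without advancing time (a new reading comes with each control period).
- capture(name): name is "scene" or "top" or "wrist"; returns the picture (400x640x3 uint8, blue, green, red); there is no depth.
- get_calibration(name): a dict with "fx", "fy", "cx", "cy" (pixels), "k1" (the pictures are not rectified: a ray, as slopes to the right and down, at radius r is drawn at 1 + k1 r^2 times it, then the intrinsics apply), "extrinsics" (4x4, takes a point from world to camera coordinates). Camera axes: x right, y down, z forward; pixel columns grow to the right and rows downward; lengths in m; the calibration is good to about 2 mm. A picture is of the moment at which its call begins: read the wrist's pose just before it. get_calibration takes no time and is no camera call; for the wrist camera it gives the pose at the moment of the call.
- close_job(): hands the job in, once; it reports no verdict.
The state is a dict: "time_s": time; "joint_pos": joint angles; "joint_vel": joint speeds; "joint_efforts": joint torques, N m; "position": TCP position; "ee_rot": TCP orientation; "contact_force": force on the tool from outside, world axes, zero at the start; "torque": the same for the moment, N m; "gripper_width": opening from 0.0 (shut) to 1.0 (fully open).
Only numpy, scipy, OpenCV 4.12 (cv2) and the standard library are available. Lean on these libraries where they do the work, as an engineer would, in place of code of your own. Each camera call takes 0.05 s, during which the arm holds its last target.

## Working session

There is one attempt and no reset: what is moved stays moved. The work goes in short steps, Python scripts to look and compute and a tool call to move; the robot and the scene stay as the last step left them, time stands still between calls to the robot, and variables do not carry over. Pictures are saved under pics/ and viewed, and the job is handed in when it is done.

Besides the shell and the picture viewer there is one more tool, called after ">>>" as name([rows], argument=value, ...), one row to a line, values as JSON. carry_out: Moves the arm, as the interface text tells. Its arguments: {"type":"object","properties":{"targets":{"type":"array","items":{"type":"object","properties":{"tx":{"type":"number"},"ty":{"type":"number"},"tz":{"type":"number"},"wx":{"type":"number"},"wy":{"type":"number"},"wz":{"type":"number"},"grip":{"type":"number"}}}}},"required":["targets"]}

```bash
mkdir -p pics; ls
python3 - <<'E'
from cell import *
import cv2
print(sense())
for n in("scene","top","wrist"):
    c=get_calibration(n);print(n,c)
    cv2.imwrite(f"pics/{n}0.png",capture(n))
E
```

```text
pics
{'time_s': 0.0, 'joint_pos': array([-8.05002589e+01,  1.64542405e+01,  9.04215571e+01,  2.42711020e-03,
        7.32599681e+01, -8.59315097e+00]), 'joint_vel': array([ 0.0645504 , -0.00439332,  0.07384948, -0.00339395,  0.02730769,
        0.02999229]), 'joint_efforts': array([-5.89146184e-04, -4.05981338e+01, -2.92623210e+01, -1.84739451e-04,
        5.80698557e-03,  2.37296049e-06]), 'position': array([ 0.20956956, -0.64095652,  0.2299497 ]), 'ee_rot': array([-1.79866105e+02, -2.25822176e-02,  1.80921638e+01]), 'contact_force': array([0.11434949, 0.42274005, 0.68431641]), 'torque': array([-0.01358214,  0.04751513,  0.01140354]), 'gripper_width': 1.0029028205404358}
scene {'fx': 412.19503584505145, 'fy': 412.19503584505145, 'cx': 316.7186577289284, 'cy': 201.24230238109638, 'k1': -0.07046246125082362, 'extrinsics': array([[ 0.59589271, -0.80264071, -0.02607218, -0.35153457],
       [-0.31109531, -0.20078759, -0.92892629,  0.22395632],
       [ 0.74035909,  0.56165134, -0.36934562,  0.87988687],
       [ 0.        ,  0.        ,  0.        ,  1.        ]])}
top {'fx': 510.92259833703645, 'fy': 510.92259833703645, 'cx': 322.9955556900673, 'cy': 208.143145872646, 'k1': -0.04863079255650852, 'extrinsics': array([[-0.01129639, -0.99991415, -0.00663984, -0.0647813 ],
       [-0.98346238,  0.01231041, -0.18069367,  0.4935591 ],
       [ 0.1807599 ,  0.00448885, -0.98351701,  1.45826247],
       [ 0.        ,  0.        ,  0.        ,  1.        ]])}
wrist {'fx': 282.5143312939556, 'fy': 282.5143312939556, 'cx': 314.7926169552813, 'cy': 202.97312381361687, 'k1': -0.02799856744936238, 'extrinsics': array([[ 0.31091932, -0.95043402, -0.00208708, -0.67462687],
       [-0.91470451, -0.29982599,  0.27096131, -0.03429319],
       [-0.25815661, -0.08233805, -0.96258798,  0.37973959],
       [ 0.        ,  0.        ,  0.        ,  1.        ]])}
```

View pics/scene0.png

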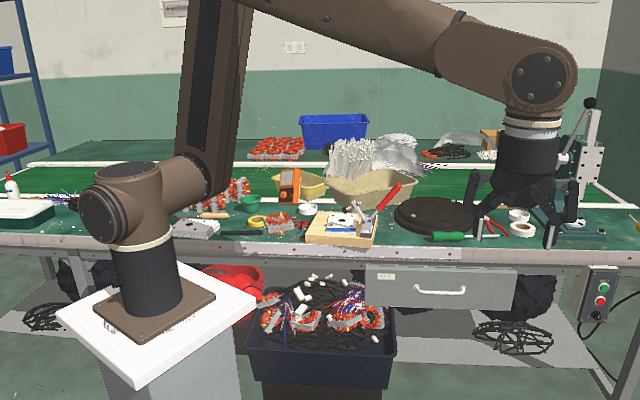

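View pics/top0.png

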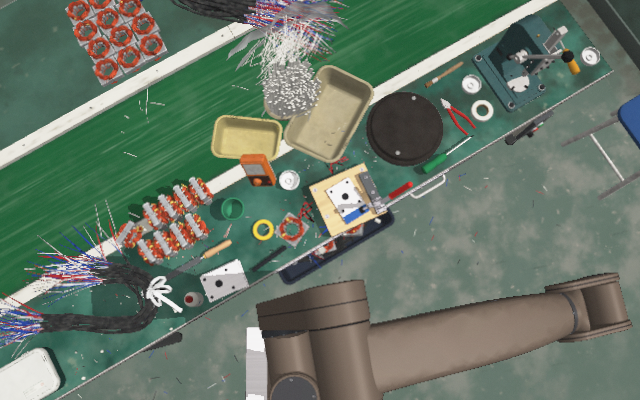

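View pics/wrist0.png

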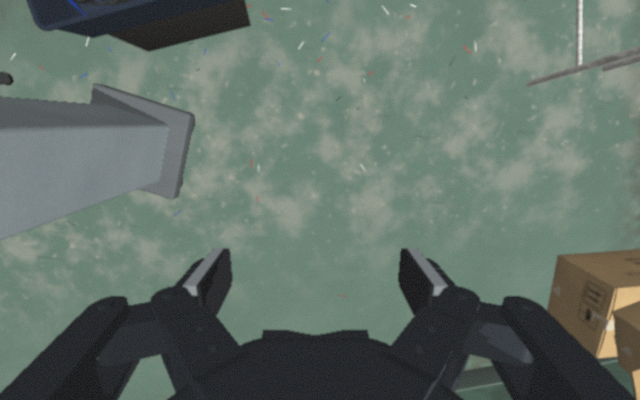

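The top view shows the board around (345,200), with the plate on it, its blue end at (355,213), and the red handle at (398,188). The wrist camera sees only the floor. I'll zoom in next.

```bash
cat > h.py <<'E'
import numpy as np, cv2
from cell import *
def ray(c,u,v):
    x=(u-c['cx'])/c['fx'];y=(v-c['cy'])/c['fy'];k=c['k1']
    rd=np.hypot(x,y); r=rd
    for _ in range(30): r=rd/(1+k*r*r)
    s=r/rd if rd>0 else 1
    E=c['extrinsics'];R=E[:3,:3];t=E[:3,3]
    d=R.T@np.array([x*s,y*s,1]);o=-R.T@t
    return o,d
def atz(c,u,v,z):
    o,d=ray(c,u,v);return o+d*(z-o[2])/d[2]
def proj(c,P):
    P=np.atleast_2d(P);E=c['extrinsics'];q=P@E[:3,:3].T+E[:3,3]
    x=q[:,:2]/q[:,2:];r2=(x**2).sum(1,keepdims=True);x=x*(1+c['k1']*r2)
    return x*[c['fx'],c['fy']]+[c['cx'],c['cy']]
def tri(obs):
    A=np.zeros((3,3));b=np.zeros(3)
    for c,u,v in obs:
        o,d=ray(c,u,v);d=d/np.linalg.norm(d);M=np.eye(3)-np.outer(d,d);A+=M;b+=M@o
    return np.linalg.solve(A,b)
def zoom(im,x0,y0,w,h,s):
    return cv2.resize(im[y0:y0+h,x0:x0+w],None,fx=s,fy=s,interpolation=cv2.INTER_CUBIC)
E
python3 - <<'E'
from h import *
t=cv2.imread('pics/top0.png');cv2.imwrite('pics/t0z.png',zoom(t,300,150,130,100,6))
t=cv2.imread('pics/scene0.png');cv2.imwrite('pics/s0z.png',zoom(t,290,170,130,90,6))
c=get_calibration('top')
for p in [(309,183),(325,237),(374,206),(358,165),(345,197),(410,183)]: print(p,atz(c,*p,0.028))
E
```

```text
(309, 183) [ 0.57312686 -0.02941189  0.028     ]
(325, 237) [ 0.40935954 -0.07550087  0.028     ]
(374, 206) [ 0.50041642 -0.22246978  0.028     ]
(358, 165) [ 0.62707219 -0.17786026  0.028     ]
(345, 197) [ 0.52884216 -0.13666952  0.028     ]
(410, 183) [ 0.56933343 -0.33273464  0.028     ]
```

View pics/t0z.png

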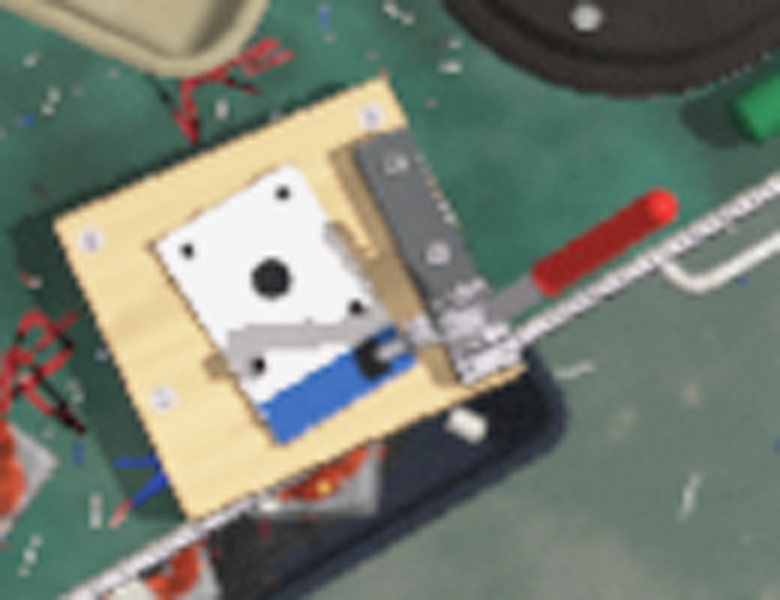

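View pics/s0z.png

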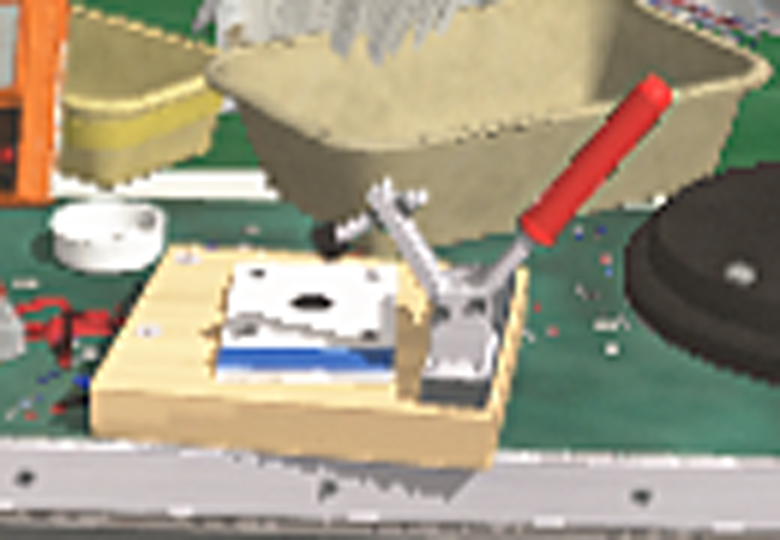

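Run:
```python
from h import *
from scipy.spatial.transform import Rotation as Rn
c=get_calibration('top')
q=[(309.2,187),(364.2,163),(387.5,211.3),(331.7,236.7)]
P=np.array([atz(c,*p,0.028) for p in q]);print(P)
bl,br,fr,fl=P
print('w',np.linalg.norm(fl-fr),np.linalg.norm(bl-br),'d',np.linalg.norm(bl-fl),np.linalg.norm(br-fr))
y=(fl-fr+bl-br);print('yaw of y',np.degrees(np.arctan2(y[1],y[0])));x=(bl-fl+br-fr);print('yaw x',np.degrees(np.arctan2(x[1],x[0])))
s=sense();Rt=Rn.from_euler('xyz',s['ee_rot'],degrees=True).as_matrix()
print(Rt)
w=get_calibration('wrist')['extrinsics'];cp=-w[:3,:3].T@w[:3,3]
print('cam in tool',Rt.T@(cp-s['position']),'\n',Rt.T@w[:3,:3].T)
```

```text
[[ 0.56080922 -0.0299351   0.028     ]
 [ 0.63308879 -0.19676417  0.028     ]
 [ 0.48389468 -0.26212981  0.028     ]
 [ 0.41000827 -0.09524147  0.028     ]]
w 0.18251280071656723 0.18181384633220748 d 0.1643345572027211 0.16288507954412312
yaw of y 113.65309634698934
yaw x 23.53700489996389
[[ 9.50541523e-01  3.10597339e-01 -3.26267660e-04]
 [ 3.10597395e-01 -9.50539743e-01  1.85865078e-03]
 [ 2.67161609e-04 -1.86806263e-03 -9.99998219e-01]]
cam in tool [ 0.07004481  0.0006783  -0.14335226] 
 [[ 3.38679587e-04 -9.62505303e-01 -2.71262652e-01]
 [ 9.99999940e-01  3.05253062e-04  1.65418555e-04]
 [-7.64124813e-05 -2.71262692e-01  9.62505349e-01]]
```

>>> carry_out([
  {"tx":0.02,"ty":-0.016},
  {"tx":0.03,"ty":-0.025},
  {"tx":0.03,"ty":-0.025},
  {"tx":0.03,"ty":-0.025},
  {"tx":0.03,"ty":-0.025},
])

```text
validation failed for argument at $.ta...
```

>>> carry_out([
  {"tx":0.03,"ty":-0.025},
  {"tx":0.03,"ty":-0.025},
  {"tx":0.03,"ty":-0.025},
  {"tx":0.03,"ty":-0.025},
  {"tx":0.03,"ty":-0.025},
])

```text
validation failed for argument at $.ta...
```

>>> carry_out([
  {"tx":0.03,"ty":-0.025},
  {"tx":0.03,"ty":-0.025},
  {"tx":0.03,"ty":-0.025},
  {"tx":0.03,"ty":-0.025},
  {"tx":0.02,"ty":-0.013,"wz":-0.096,"grip":0},
])

```text
validation failed for argument at $.ta...
```

>>> carry_out([
  {"grip":0},
  {"grip":0},
  {"grip":0},
  {"grip":0},
])

```text
validation failed for argument at $.ta...
```

Run:
```python
from h import *
import pickle
print(sense())
c=get_calibration('wrist');im=capture('wrist');cv2.imwrite('pics/w1.png',im);pickle.dump(c,open('w1.pkl','wb'))
```

```text
{'time_s': 0.15, 'joint_pos': array([-8.04994245e+01,  1.64449636e+01,  9.04045412e+01, -8.97971792e-04,
        7.32586129e+01, -8.59441591e+00]), 'joint_vel': array([-0.00098152, -0.10856115, -0.36301809,  0.04060232,  0.05923349,
        0.01719107]), 'joint_efforts': array([ 1.55245594e-03, -4.06602323e+01, -2.93139517e+01, -1.01231883e-04,
        3.93931943e-03, -1.09284656e-05]), 'position': array([ 0.2095878 , -0.64109064,  0.23021843]), 'ee_rot': array([-1.79892968e+02, -1.53072328e-02,  1.80952366e+01]), 'contact_force': array([-0.59565996,  0.08424305, -0.59692726]), 'torque': array([-0.02466818, -0.04565865, -0.04628403]), 'gripper_width': 0.9963480027295498}
```

View pics/w1.png

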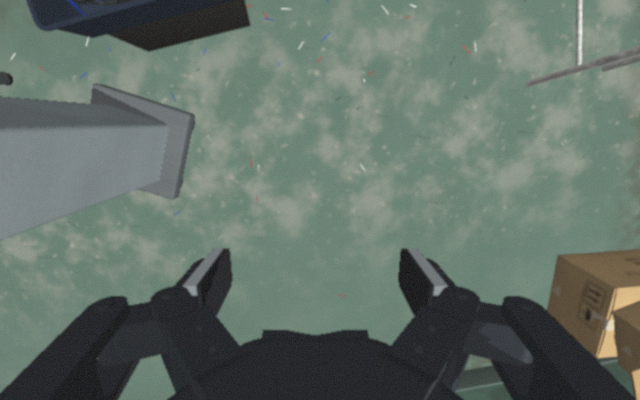

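The move calls were refused and the arm is still at its start, presumably because each row needs every field.

>>> carry_out([
  {"tx":0.02,"ty":-0.016,"tz":0,"wx":0,"wy":0,"wz":0,"grip":1},
  {"tx":0.03,"ty":-0.025,"tz":0,"wx":0,"wy":0,"wz":0,"grip":1},
  {"tx":0.03,"ty":-0.025,"tz":0,"wx":0,"wy":0,"wz":0,"grip":1},
  {"tx":0.03,"ty":-0.025,"tz":0,"wx":0,"wy":0,"wz":0,"grip":1},
  {"tx":0.03,"ty":-0.025,"tz":0,"wx":0,"wy":0,"wz":0,"grip":1},
])

```text
time_s: 0.62
position: [0.3072, -0.4862, 0.2309]
ee_rot: [-180.0, -0.0, 18.1]
contact_force: [0.6, -0.9, 0.9]
gripper_width: 1.0
```

>>> carry_out([
  {"tx":0.029,"ty":-0.0236,"tz":0,"wx":0,"wy":0,"wz":0,"grip":0},
  {"tx":0.029,"ty":-0.0236,"tz":0,"wx":0,"wy":0,"wz":0,"grip":0},
  {"tx":0.029,"ty":-0.0236,"tz":0,"wx":0,"wy":0,"wz":0,"grip":0},
  {"tx":0.029,"ty":-0.0236,"tz":0,"wx":0,"wy":0,"wz":0,"grip":0},
  {"tx":0.029,"ty":-0.0236,"tz":0,"wx":0,"wy":0,"wz":0,"grip":0},
])

```text
time_s: 1.03
position: [0.4085, -0.3289, 0.2313]
ee_rot: [180.0, -0.0, 18.1]
contact_force: [0.7, 0.0, 0.8]
gripper_width: 0.301
```

>>> carry_out([
  {"tx":0.029,"ty":-0.0236,"tz":0,"wx":0,"wy":0,"wz":0,"grip":0},
  {"tx":0.029,"ty":-0.0236,"tz":0,"wx":0,"wy":0,"wz":0,"grip":0},
  {"tx":0.029,"ty":-0.0236,"tz":0,"wx":0,"wy":0,"wz":0,"grip":0},
  {"tx":0.029,"ty":-0.0236,"tz":0,"wx":0,"wy":0,"wz":0,"grip":0},
  {"tx":0.029,"ty":-0.0236,"tz":0,"wx":0,"wy":0,"wz":-0.096,"grip":0},
])

```text
time_s: 1.45
position: [0.5097, -0.1716, 0.2313]
ee_rot: [180.0, -0.0, 23.7]
contact_force: [-0.1, -0.8, -0.3]
gripper_width: -0.0
```

>>> carry_out([
  {"tx":0,"ty":0,"tz":0,"wx":0,"wy":0,"wz":0,"grip":0},
  {"tx":0,"ty":0,"tz":0,"wx":0,"wy":0,"wz":0,"grip":0},
])

```text
time_s: 1.62
position: [0.5096, -0.1717, 0.2311]
ee_rot: [-180.0, 0.0, 23.8]
contact_force: [-0.0, -0.6, -0.7]
gripper_width: -0.002
```

```bash
cat > snap.py <<'E'
import sys,pickle
from h import *
s=sense();print(round(s['time_s'],2),s['position'].round(4),s['ee_rot'].round(2),s['contact_force'].round(1),round(s['gripper_width'],3))
n=sys.argv[1]
for cam in sys.argv[2:]:
    c=get_calibration(cam);im=capture(cam);cv2.imwrite(f'pics/{cam}{n}.png',im);pickle.dump(c,open(f'{cam}{n}.pkl','wb'))
E
python3 snap.py 1 wrist
```

```text
1.62 [ 0.5096 -0.1717  0.2311] [-1.7999e+02  3.0000e-02  2.3800e+01] [-0.  -0.6 -0.7] -0.002
```

View pics/wrist1.png

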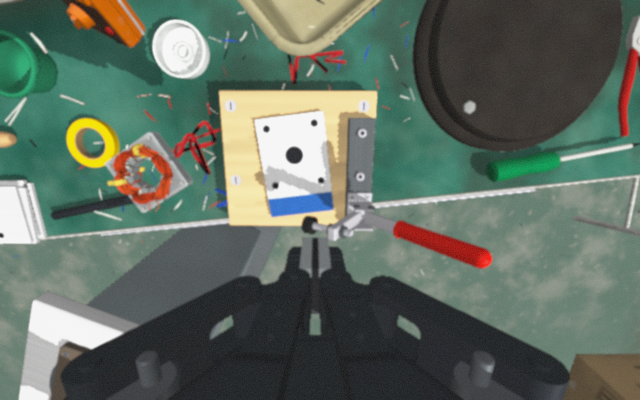

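The wrist view shows the board spanning (219,90) to (378,226), the plate with its blue end at about (300,205), the pad at (309,224), and the handle tip at (483,258). I'll take a second view from lower and further left for stereo.

>>> carry_out([
  {"tx":-0.005,"ty":-0.03,"tz":0.02,"wx":0,"wy":0,"wz":0,"grip":0},
  {"tx":-0.005,"ty":-0.03,"tz":0.02,"wx":0,"wy":0,"wz":0,"grip":0},
  {"tx":0,"ty":-0.02,"tz":0.02,"wx":0,"wy":0,"wz":0,"grip":0},
  {"tx":0,"ty":0,"tz":0,"wx":0,"wy":0,"wz":0,"grip":0},
])

```text
time_s: 2.0
position: [0.4629, -0.1017, 0.1661]
ee_rot: [-179.5, 0.4, 23.5]
contact_force: [-0.8, 0.0, -0.7]
gripper_width: -0.002
```

```bash
python3 snap.py 2 wrist
python3 - <<'E'
from h import *
for n,a in((1,(200,75,220,190)),(2,(220,70,400,190))):
    im=cv2.imread(f'pics/wrist{n}.png');
    cv2.imwrite(f'pics/wz{n}.png',zoom(im,*a,3 if n==1 else 2))
E
```

```text
2.0 [ 0.4629 -0.1017  0.1661] [-179.53    0.39   23.55] [-0.8  0.  -0.7] -0.002
```

View pics/wrist2.png

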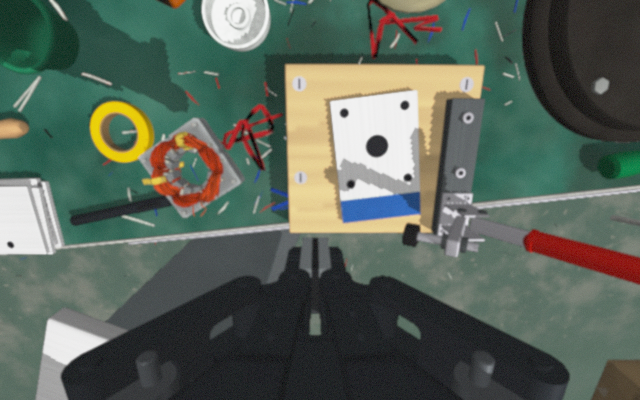

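View pics/wz1.png

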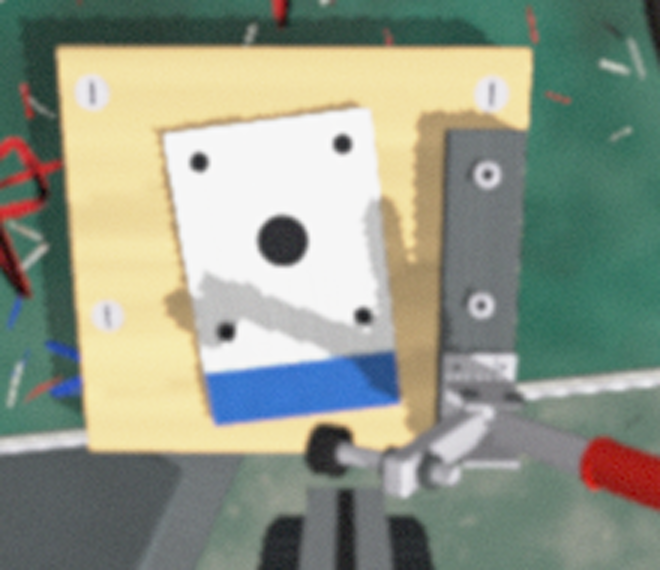

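Run:
```python
from h import *
im=cv2.imread('pics/wrist2.png'); cv2.imwrite('pics/wz2.png',zoom(im,275,55,220,190,3.6))
```

```text
(no output)
```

View pics/wz2.png

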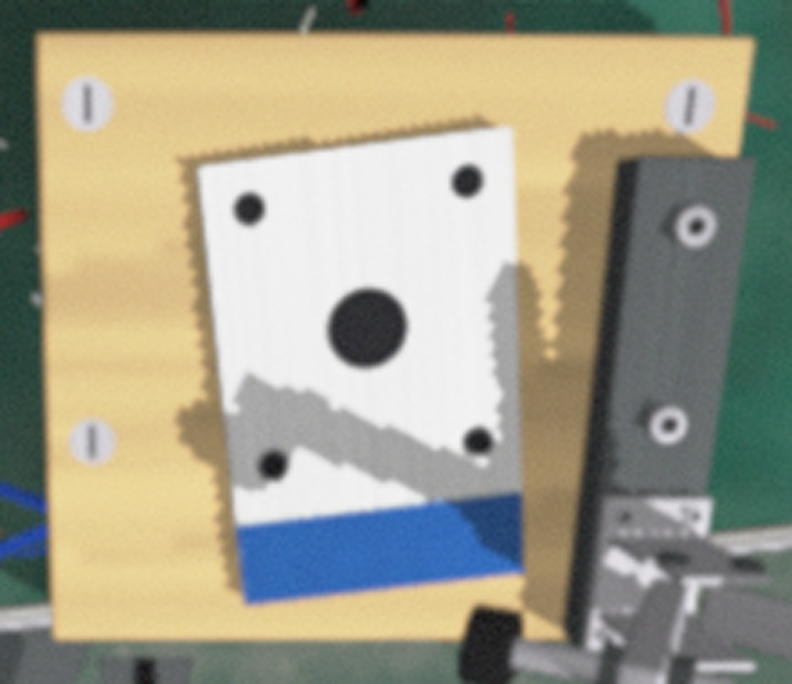

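Run:
```python
from h import *
import pickle
a=pickle.load(open('wrist1.pkl','rb'));b=pickle.load(open('wrist2.pkl','rb'))
f=lambda p,s,o:((p[0]+.5)/s-.5+o[0],(p[1]+.5)/s-.5+o[1])
d={'BL':((57,47),(37,33)),'BR':((532,47),(755,38)),'FL':((90,451),(55,640)),
'pBL':((163,131),(197,165)),'pBR':((370,107),(513,126)),'pFR':((399,403),(523,571)),'pFL':((215,424),(246,603)),'lL':((206,373),(238,526)),'lR':((395,351),(521,493)),'fen':((446,129),(638,158)),'hole':((283,240),(367,328))}
W={}
for k,(p,q) in d.items():
    p=f(p,3,(200,75));q=f(q,3.6,(275,55))
    z=0.028 if k[0] in'BF' else .034
    if k=='fen': z=.042
    P1=atz(a,*p,z);P2=atz(b,*q,z);W[k]=(P1+P2)/2
    print(k,tri([(a,*p),(b,*q)]).round(4),P1.round(4),P2.round(4))
B=W
# board frame fit: BL (165,150), BR(165,-33), FL(0,150)
M=np.array([[.165,.150],[.165,-.033],[0,.150]]);T=np.array([W[k][:2] for k in('BL','BR','FL')])
mc,tc=M.mean(0),T.mean(0);H=(M-mc).T@(T-tc);U,S,V=np.linalg.svd(H);R=V.T@np.diag([1,np.linalg.det(V.T@U.T)])@U.T;o=tc-R@mc
print('board o',o,'yaw',np.degrees(np.arctan2(R[1,0],R[0,0])),'res',(T-(M@R.T+o))*1000)
np.savez('board.npz',R=R,o=o)
for k in W: print(k,((W[k][:2]-o)@R*1000).round(1))
```

```text
BL [ 0.5634 -0.0278  0.0285] [ 0.5633 -0.0277  0.028 ] [ 0.5635 -0.0276  0.028 ]
BR [ 0.6364 -0.1949  0.0286] [ 0.6368 -0.1948  0.028 ] [ 0.6364 -0.1953  0.028 ]
FL [ 0.413  -0.0942  0.0292] [ 0.4123 -0.094   0.028 ] [ 0.4126 -0.0942  0.028 ]
pBL [ 0.5506 -0.0776  0.034 ] [ 0.5509 -0.0774  0.034 ] [ 0.5502 -0.0779  0.034 ]
pBR [ 0.591  -0.147   0.0348] [ 0.5911 -0.147   0.034 ] [ 0.5911 -0.1473  0.034 ]
pFR [ 0.4887 -0.2062  0.0374] [ 0.488  -0.2068  0.034 ] [ 0.4882 -0.2079  0.034 ]
pFL [ 0.4481 -0.1395  0.0345] [ 0.4481 -0.1395  0.034 ] [ 0.4477 -0.1397  0.034 ]
lL [ 0.4676 -0.1279  0.0344] [ 0.4674 -0.1279  0.034 ] [ 0.4676 -0.1279  0.034 ]
lR [ 0.5079 -0.1957  0.0349] [ 0.5077 -0.1959  0.034 ] [ 0.5079 -0.1961  0.034 ]
fen [ 0.5948 -0.1761  0.045 ] [ 0.5951 -0.1763  0.042 ] [ 0.5954 -0.1773  0.042 ]
hole [ 0.531  -0.1361  0.0346] [ 0.531 -0.136  0.034] [ 0.531  -0.1362  0.034 ]
board o [ 0.4725117  -0.23133302] yaw 23.7019858440586 res [[ 0.09236025 -0.03471314]
 [-0.28879827  0.18076387]
 [ 0.19643802 -0.14605073]]
BL [165.1 149.9]
BR [164.8 -32.7]
FL [1.000e-01 1.498e+02]
pBL [133.2 109.4]
pBR [142.4  29.4]
pFR [23.9 15.7]
pFL [14.3 93.9]
lL [37.  96.7]
lR [46.5 18.2]
fen [134.3   0.6]
hole [91.8 63.7]
```

Run:
```python
from h import *
s=sense();print(s['time_s'],s['joint_pos'].round(1),s['position'],s['ee_rot'])
Z=np.load('board.npz');print((s['position'][:2]-Z['o'])@Z['R']*1000)
```

```text
2.05 [-24.8  -5.4 120.7  -0.   65.   41.7] [ 0.46515797 -0.10356811  0.16870397] [-179.78016114    0.22365043   23.55258544]
[ 44.62544346 119.94382373]
```

>>> carry_out([
  {"tx":0.02,"ty":-0.005,"tz":0.02,"wx":0,"wy":0,"wz":0,"grip":0},
  {"tx":0.02,"ty":0,"tz":0.03,"wx":0,"wy":0,"wz":0,"grip":0},
  {"tx":0,"ty":0,"tz":0.035,"wx":0,"wy":0,"wz":0,"grip":0},
  {"tx":0,"ty":0,"tz":0.035,"wx":0,"wy":0,"wz":0,"grip":0},
  {"tx":0,"ty":0,"tz":0.005,"wx":0,"wy":0,"wz":0,"grip":0},
])

```text
time_s: 2.47
position: [0.4997, -0.0841, 0.0416]
ee_rot: [-179.7, 0.4, 23.5]
contact_force: [-1.1, 0.6, -0.9]
gripper_width: -0.006
```

>>> carry_out([
  {"tx":0,"ty":0,"tz":0,"wx":0,"wy":0,"wz":0,"grip":0},
  {"tx":0,"ty":0,"tz":0,"wx":0,"wy":0,"wz":0,"grip":0},
  {"tx":0,"ty":0,"tz":0,"wx":0,"wy":0,"wz":0,"grip":0},
])

```text
time_s: 2.72
position: [0.5049, -0.0852, 0.0493]
ee_rot: [179.8, -0.2, 23.5]
contact_force: [0.8, -0.1, -0.4]
gripper_width: 0.002
```

```bash
cat >> snap.py <<'E'
Z=np.load('board.npz');print('board',((s['position'][:2]-Z['o'])@Z['R']*1000).round(2),'z over board',(s['position'][2]*1000-28).round(2),'rel yaw',(s['ee_rot'][2]-np.degrees(np.arctan2(Z['R'][1,0],Z['R'][0,0]))).round(2))
E
python3 snap.py 3 wrist
```

```text
2.72 [ 0.5049 -0.0852  0.0493] [179.77  -0.23  23.53] [ 0.8 -0.1 -0.4] 0.002
board [ 88.42 120.79] z over board 21.31 rel yaw -0.17
```

View pics/wrist3.png

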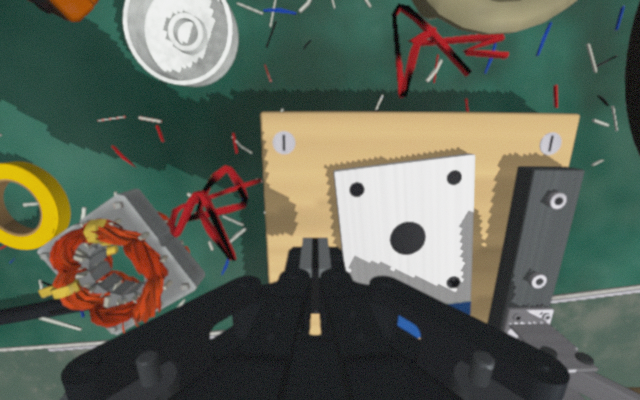

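The fingertips are at (316,245), just left of the plate edge, and clear of it. I'll descend beside the plate.

>>> carry_out([
  {"tx":0,"ty":0,"tz":0.006,"wx":0,"wy":0,"wz":0,"grip":0},
  {"tx":0,"ty":0,"tz":0.006,"wx":0,"wy":0,"wz":0,"grip":0},
  {"tx":0,"ty":0,"tz":0.004,"wx":0,"wy":0,"wz":0,"grip":0},
  {"tx":0,"ty":0,"tz":0.001,"wx":0,"wy":0,"wz":0,"grip":0},
  {"tx":0,"ty":0,"tz":0,"wx":0,"wy":0,"wz":0,"grip":0},
])

```text
time_s: 3.18
position: [0.502, -0.0833, 0.0287]
ee_rot: [-179.9, 0.1, 23.6]
contact_force: [-0.7, 0.0, -1.0]
gripper_width: -0.003
```

>>> carry_out([
  {"tx":0,"ty":0,"tz":0,"wx":0,"wy":0,"wz":0,"grip":0},
  {"tx":0,"ty":0,"tz":0,"wx":0,"wy":0,"wz":0,"grip":0},
  {"tx":0,"ty":0,"tz":0,"wx":0,"wy":0,"wz":0,"grip":0},
])

```text
time_s: 3.43
position: [0.5027, -0.0836, 0.0295]
ee_rot: [180.0, -0.0, 23.6]
contact_force: [-0.0, -0.7, -0.4]
gripper_width: -0.0
```

```bash
python3 snap.py 4
```

```text
3.43 [ 0.5027 -0.0836  0.0295] [ 1.7999e+02 -1.0000e-02  2.3600e+01] [-0.  -0.7 -0.4] -0.0
board [ 87.05 123.16] z over board 1.49 rel yaw -0.1
```

>>> carry_out([
  {"tx":0,"ty":0.002,"tz":-0.0013,"wx":0,"wy":0,"wz":0,"grip":0},
  {"tx":0,"ty":0.003,"tz":0,"wx":0,"wy":0,"wz":0,"grip":0},
  {"tx":0,"ty":0.003,"tz":0,"wx":0,"wy":0,"wz":0,"grip":0},
  {"tx":0,"ty":0.003,"tz":0,"wx":0,"wy":0,"wz":0,"grip":0},
  {"tx":0,"ty":0.0025,"tz":0,"wx":0,"wy":0,"wz":0,"grip":0},
])

```text
time_s: 3.85
position: [0.5079, -0.0958, 0.0307]
ee_rot: [-179.9, -0.0, 23.6]
contact_force: [-0.9, 3.5, 2.6]
gripper_width: 0.003
```

>>> carry_out([
  {"tx":0,"ty":0.0025,"tz":0,"wx":0,"wy":0,"wz":0,"grip":0},
  {"tx":0,"ty":0.0025,"tz":0,"wx":0,"wy":0,"wz":0,"grip":0},
  {"tx":0,"ty":0.0025,"tz":0,"wx":0,"wy":0,"wz":0,"grip":0},
  {"tx":0,"ty":0.0025,"tz":0,"wx":0,"wy":0,"wz":0,"grip":0},
  {"tx":0,"ty":0.0025,"tz":0,"wx":0,"wy":0,"wz":0,"grip":0},
])

```text
time_s: 4.27
position: [0.513, -0.1075, 0.0306]
ee_rot: [-180.0, 0.0, 23.6]
contact_force: [-0.4, 2.6, 2.2]
gripper_width: 0.001
```

```bash
python3 snap.py 5 wrist
```

```text
4.27 [ 0.513  -0.1075  0.0306] [-179.99    0.     23.6 ] [-0.4  2.6  2.2] 0.001
board [86.89 97.13] z over board 2.63 rel yaw -0.1
```

View pics/wrist5.png

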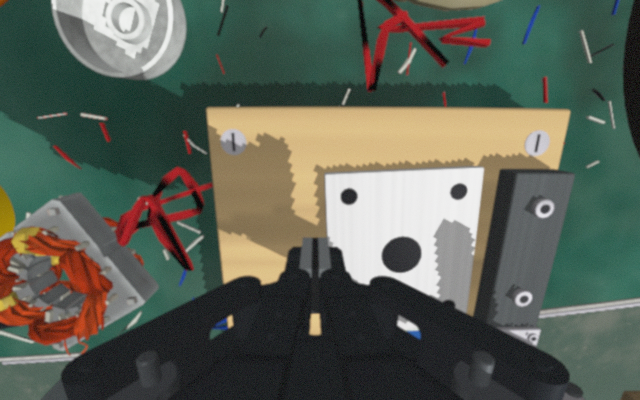

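The plate is sliding and has turned nearly parallel to the fence, with its back edge at (325,175) to (485,168). I'll keep pushing.

>>> carry_out([
  {"tx":0,"ty":0.002,"tz":0,"wx":0,"wy":0,"wz":0,"grip":0},
  {"tx":0,"ty":0.002,"tz":0,"wx":0,"wy":0,"wz":0,"grip":0},
  {"tx":0,"ty":0.0015,"tz":0,"wx":0,"wy":0,"wz":0,"grip":0},
  {"tx":0,"ty":0.001,"tz":0,"wx":0,"wy":0,"wz":0,"grip":0},
  {"tx":0,"ty":0,"tz":0,"wx":0,"wy":0,"wz":0,"grip":0},
])

```text
time_s: 4.73
position: [0.5156, -0.1137, 0.0306]
ee_rot: [180.0, 0.0, 23.6]
contact_force: [1.8, 1.9, 1.3]
gripper_width: -0.001
```

>>> carry_out([
  {"tx":0,"ty":0.001,"tz":0,"wx":0,"wy":0,"wz":0,"grip":0},
  {"tx":0,"ty":0.001,"tz":0,"wx":0,"wy":0,"wz":0,"grip":0},
  {"tx":0,"ty":0,"tz":0,"wx":0,"wy":0,"wz":0,"grip":0},
])

```text
time_s: 4.98
position: [0.5163, -0.1153, 0.0306]
ee_rot: [180.0, 0.0, 23.6]
contact_force: [-0.4, 1.7, 1.1]
gripper_width: -0.0
```

```bash
python3 snap.py 6 wrist
```

```text
4.98 [ 0.5163 -0.1153  0.0306] [1.7999e+02 1.0000e-02 2.3590e+01] [-0.4  1.7  1.1] -0.0
board [86.76 88.59] z over board 2.56 rel yaw -0.11
```

View pics/wrist6.png

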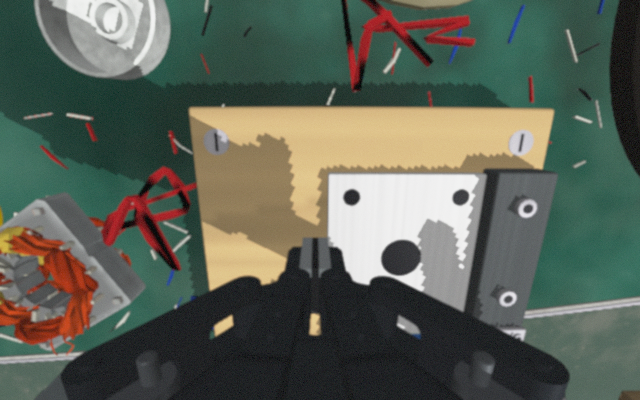

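>>> carry_out([
  {"tx":0,"ty":0.001,"tz":0,"wx":0,"wy":0,"wz":0,"grip":0},
  {"tx":0,"ty":0.001,"tz":0,"wx":0,"wy":0,"wz":0,"grip":0},
  {"tx":0,"ty":0,"tz":0,"wx":0,"wy":0,"wz":0,"grip":0},
])

```text
time_s: 5.28
position: [0.5166, -0.116, 0.0305]
ee_rot: [-179.8, 0.0, 23.6]
contact_force: [-2.3, 6.3, 4.2]
gripper_width: 0.003
```

```bash
python3 snap.py 7 wrist
python3 - <<'E'
from h import *
import pickle
Z=np.load('board.npz');c=pickle.load(open('wrist6.pkl','rb'))
for p in [(328,174),(481.5,174)]: print(((atz(c,*p,.034)[:2]-Z['o'])@Z['R']*1000).round(1))
im=cv2.imread('pics/wrist7.png'); cv2.imwrite('pics/wz7.png',zoom(im,290,140,270,200,3))
E
```

```text
5.28 [ 0.5166 -0.116   0.0305] [-1.7982e+02  5.0000e-02  2.3550e+01] [-2.3  6.3  4.2] 0.003
board [86.7  87.89] z over board 2.53 rel yaw -0.15
[132.4  81.1]
[132.4   3.5]
```

View pics/wz7.png

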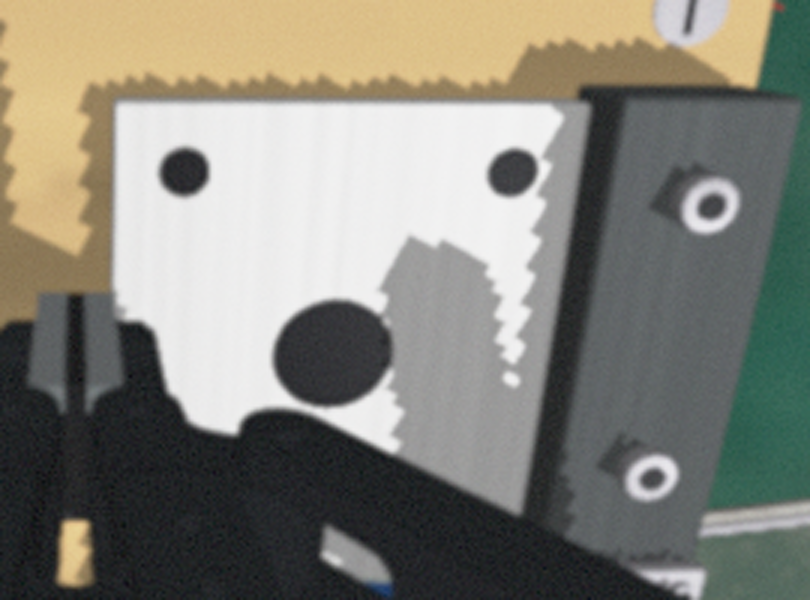

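The plate lies flush against the fence and the push force rose to about 7 N. Next I'll move round behind its back end.

>>> carry_out([
  {"tx":0,"ty":-0.006,"tz":0,"wx":0,"wy":0,"wz":0,"grip":0},
  {"tx":0,"ty":-0.012,"tz":-0.005,"wx":0,"wy":0,"wz":0,"grip":0},
  {"tx":0.01,"ty":0,"tz":-0.025,"wx":0,"wy":0,"wz":0,"grip":0},
  {"tx":0.03,"ty":0.01,"tz":-0.005,"wx":0,"wy":0,"wz":0,"grip":0},
  {"tx":0.03,"ty":0.02,"tz":0,"wx":0,"wy":0,"wz":0,"grip":0},
])

```text
time_s: 5.75
position: [0.587, -0.0988, 0.0682]
ee_rot: [179.8, -0.1, 23.7]
contact_force: [0.9, -0.3, 0.8]
gripper_width: -0.005
```

>>> carry_out([
  {"tx":0,"ty":0.02,"tz":0,"wx":0,"wy":0,"wz":0,"grip":0},
  {"tx":0,"ty":0.018,"tz":0.01,"wx":0,"wy":0,"wz":0,"grip":0},
  {"tx":0,"ty":0,"tz":0.01,"wx":0,"wy":0,"wz":0,"grip":0},
  {"tx":0,"ty":0,"tz":0,"wx":0,"wy":0,"wz":0,"grip":0},
  {"tx":0,"ty":0,"tz":0,"wx":0,"wy":0,"wz":0,"grip":0},
])

```text
time_s: 6.17
position: [0.5998, -0.1338, 0.0444]
ee_rot: [-179.9, 0.1, 23.6]
contact_force: [-0.2, -0.6, 1.2]
gripper_width: 0.002
```

```bash
python3 snap.py 8 wrist
```

```text
6.17 [ 0.5998 -0.1338  0.0444] [-1.7988e+02  1.3000e-01  2.3600e+01] [-0.2 -0.6  1.2] 0.002
board [155.76  38.1 ] z over board 16.43 rel yaw -0.1
```

View pics/wrist8.png

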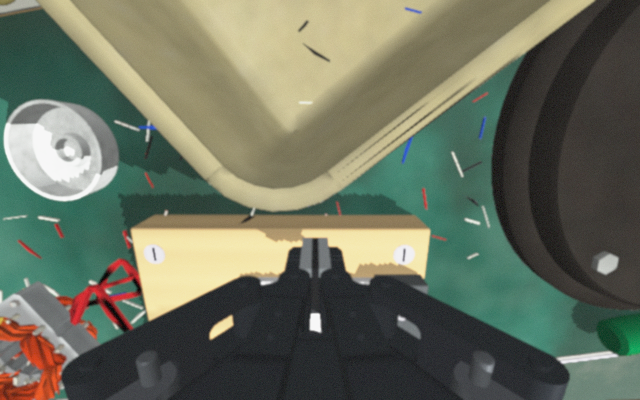

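The tips are behind the plate, between its back edge and the board's rear edge. The bin corner at (270,205) is close, but there is no contact. I'll descend and push forward.

>>> carry_out([
  {"tx":0,"ty":0,"tz":0.005,"wx":0,"wy":0,"wz":0,"grip":0},
  {"tx":0,"ty":0,"tz":0.005,"wx":0,"wy":0,"wz":0,"grip":0},
  {"tx":0,"ty":0,"tz":0.0025,"wx":0,"wy":0,"wz":0,"grip":0},
  {"tx":0,"ty":0,"tz":0,"wx":0,"wy":0,"wz":0,"grip":0},
  {"tx":0,"ty":0,"tz":0,"wx":0,"wy":0,"wz":0,"grip":0},
])

```text
time_s: 6.63
position: [0.601, -0.1345, 0.0329]
ee_rot: [-180.0, 0.0, 23.6]
contact_force: [-0.7, 0.0, 0.2]
gripper_width: 0.0
```

```bash
python3 snap.py 9
```

```text
6.63 [ 0.601  -0.1345  0.0329] [-1.7998e+02  2.0000e-02  2.3600e+01] [-0.7  0.   0.2] 0.0
board [156.6   36.95] z over board 4.85 rel yaw -0.1
```

>>> carry_out([
  {"tx":-0.002,"ty":0,"tz":0.002,"wx":0,"wy":0,"wz":0,"grip":0},
  {"tx":-0.003,"ty":0,"tz":0,"wx":0,"wy":0,"wz":0,"grip":0},
  {"tx":-0.003,"ty":0,"tz":0,"wx":0,"wy":0,"wz":0,"grip":0},
  {"tx":-0.0025,"ty":0,"tz":0,"wx":0,"wy":0,"wz":0,"grip":0},
  {"tx":-0.0025,"ty":0,"tz":0,"wx":0,"wy":0,"wz":0,"grip":0},
])

```text
time_s: 7.05
position: [0.5891, -0.1402, 0.0312]
ee_rot: [180.0, -0.0, 23.6]
contact_force: [0.8, 0.0, -0.6]
gripper_width: -0.001
```

>>> carry_out([
  {"tx":-0.0025,"ty":0,"tz":0,"wx":0,"wy":0,"wz":0,"grip":0},
  {"tx":-0.0025,"ty":0,"tz":0,"wx":0,"wy":0,"wz":0,"grip":0},
  {"tx":-0.0025,"ty":0,"tz":0,"wx":0,"wy":0,"wz":0,"grip":0},
  {"tx":-0.0025,"ty":0,"tz":0,"wx":0,"wy":0,"wz":0,"grip":0},
  {"tx":-0.0025,"ty":0,"tz":0,"wx":0,"wy":0,"wz":0,"grip":0},
])

```text
time_s: 7.47
position: [0.5784, -0.1451, 0.0316]
ee_rot: [179.9, -0.1, 23.6]
contact_force: [2.5, 1.7, 1.2]
gripper_width: -0.001
```

```bash
python3 snap.py 10 wrist
```

```text
7.47 [ 0.5784 -0.1451  0.0316] [ 1.7995e+02 -8.0000e-02  2.3590e+01] [2.5 1.7 1.2] -0.001
board [131.62  36.36] z over board 3.61 rel yaw -0.11
```

View pics/wrist10.png

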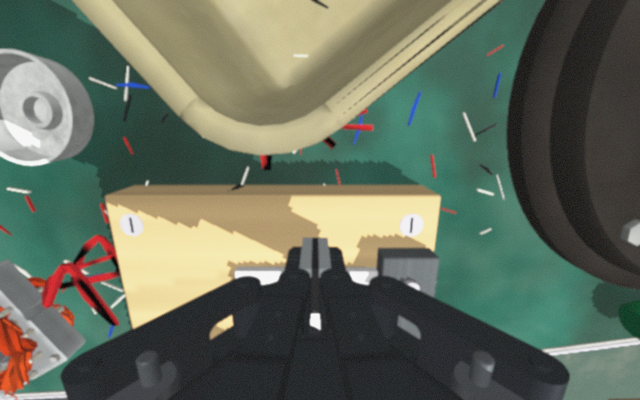

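>>> carry_out([
  {"tx":-0.0025,"ty":0,"tz":0.0005,"wx":0,"wy":0,"wz":0,"grip":0},
  {"tx":-0.0025,"ty":0,"tz":0,"wx":0,"wy":0,"wz":0,"grip":0},
  {"tx":-0.0025,"ty":0,"tz":0,"wx":0,"wy":0,"wz":0,"grip":0},
  {"tx":-0.0025,"ty":0,"tz":0,"wx":0,"wy":0,"wz":0,"grip":0},
  {"tx":-0.0025,"ty":0,"tz":0,"wx":0,"wy":0,"wz":0,"grip":0},
])

```text
time_s: 7.93
position: [0.5673, -0.15, 0.0315]
ee_rot: [179.9, -0.1, 23.6]
contact_force: [4.2, 3.0, 3.4]
gripper_width: 0.001
```

>>> carry_out([
  {"tx":-0.0025,"ty":0,"tz":0,"wx":0,"wy":0,"wz":0,"grip":0},
  {"tx":-0.002,"ty":0,"tz":0,"wx":0,"wy":0,"wz":0,"grip":0},
  {"tx":-0.0005,"ty":0,"tz":0,"wx":0,"wy":0,"wz":0,"grip":0},
  {"tx":0,"ty":0,"tz":0,"wx":0,"wy":0,"wz":0,"grip":0},
])

```text
time_s: 8.27
position: [0.5626, -0.1521, 0.0314]
ee_rot: [179.9, -0.1, 23.6]
contact_force: [4.0, 2.7, 4.4]
gripper_width: -0.002
```

```bash
python3 snap.py 11 wrist top
python3 - <<'E'
from h import *
t=cv2.imread('pics/top11.png');cv2.imwrite('pics/t11z.png',zoom(t,300,150,130,100,6))
t=cv2.imread('pics/wrist11.png');cv2.imwrite('pics/w11z.png',zoom(t,200,200,260,170,3))
E
```

```text
8.27 [ 0.5626 -0.1521  0.0314] [ 1.7995e+02 -1.0000e-01  2.3570e+01] [4.  2.7 4.4] -0.002
board [114.35  36.33] z over board 3.43 rel yaw -0.13
```

View pics/t11z.png

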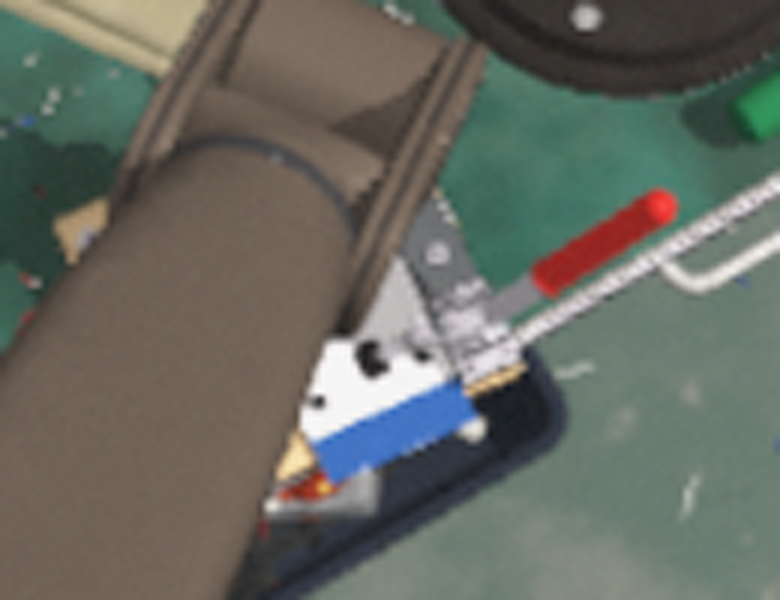

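View pics/w11z.png

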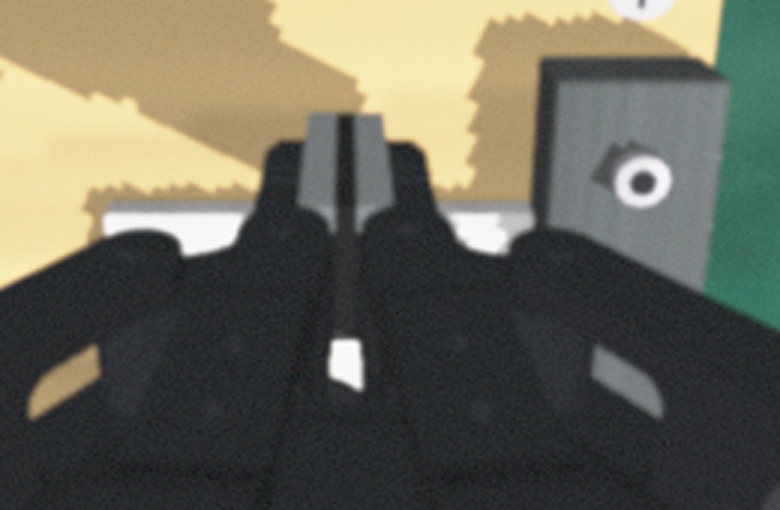

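Run:
```python
from h import *
import pickle
Z=np.load('board.npz');c=pickle.load(open('wrist11.pkl','rb'));t=pickle.load(open('top11.pkl','rb'))
f=lambda p,s,o:((p[0]+.5)/s-.5+o[0],(p[1]+.5)/s-.5+o[1])
b=lambda c,p,z:((atz(c,*p,z)[:2]-Z['o'])@Z['R']*1000).round(1)
for p in [(105,212),(250,213),(530,214)]: print(b(c,f(p,3,(200,200)),.034))
for p in [(457,380),(303,441),(480,420),(330,482)]: print('top',b(t,f(p,6,(300,150)),.034))
for p in [(525,368),(190,520)]:print('topedge',b(t,f(p,6,(300,150)),.028))
```

```text
[105.8  80.2]
[105.6  53.2]
[105.2   1.2]
top [7.4 2.1]
top [11.2 84. ]
top [-15.3   0.4]
top [-12.7  80.5]
topedge [ -0.4 -32.1]
topedge [ -0.8 150.4]
```

The back edge is at x≈105.5, so about 10.5 mm remains. I'll push 8.5 mm, then measure before the last bit.

>>> carry_out([
  {"tx":-0.002,"ty":0,"tz":0.0005,"wx":0,"wy":0,"wz":0,"grip":0},
  {"tx":-0.002,"ty":0,"tz":0,"wx":0,"wy":0,"wz":0,"grip":0},
  {"tx":-0.002,"ty":0,"tz":0,"wx":0,"wy":0,"wz":0,"grip":0},
  {"tx":-0.0015,"ty":0,"tz":0,"wx":0,"wy":0,"wz":0,"grip":0},
  {"tx":-0.001,"ty":0,"tz":0,"wx":0,"wy":0,"wz":0,"grip":0},
])

```text
time_s: 8.78
position: [0.5556, -0.1552, 0.0314]
ee_rot: [179.9, -0.2, 23.5]
contact_force: [5.5, 4.9, 5.2]
gripper_width: 0.001
```

>>> carry_out([
  {"tx":0,"ty":0,"tz":0,"wx":0,"wy":0,"wz":0,"grip":0},
  {"tx":0,"ty":0,"tz":0,"wx":0,"wy":0,"wz":0,"grip":0},
])

```text
time_s: 8.95
position: [0.5555, -0.1552, 0.0314]
ee_rot: [179.9, -0.2, 23.6]
contact_force: [5.4, 5.5, 6.4]
gripper_width: -0.003
```

```bash
python3 snap.py 12 wrist
python3 - <<'E'
from h import *
t=cv2.imread('pics/wrist12.png');cv2.imwrite('pics/w12z.png',zoom(t,200,200,260,170,3))
E
```

```text
8.95 [ 0.5555 -0.1552  0.0314] [179.93  -0.18  23.56] [5.4 5.5 6.4] -0.003
board [106.58  36.31] z over board 3.36 rel yaw -0.14
```

View pics/w12z.png

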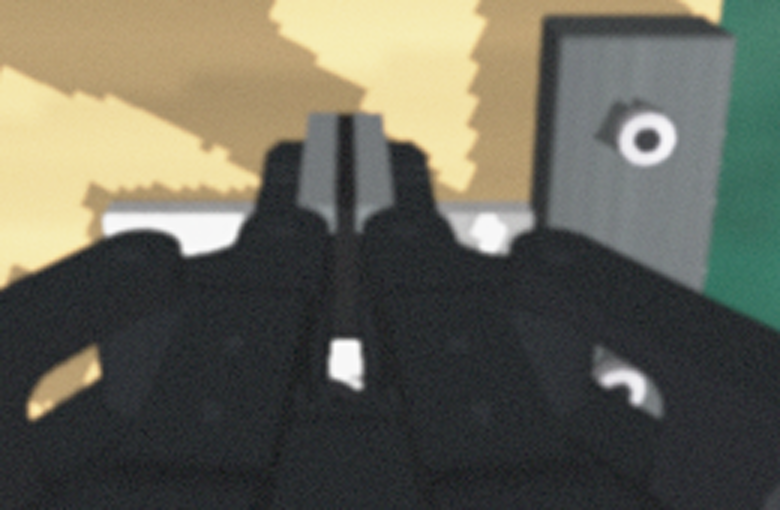

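>>> carry_out([
  {"tx":-0.001,"ty":0,"tz":0,"wx":0,"wy":0,"wz":0,"grip":0},
  {"tx":-0.0005,"ty":0,"tz":0,"wx":0,"wy":0,"wz":0,"grip":0},
  {"tx":0,"ty":0,"tz":0,"wx":0,"wy":0,"wz":0,"grip":0},
  {"tx":0.008,"ty":0,"tz":0,"wx":0,"wy":0,"wz":0,"grip":0},
  {"tx":0.006,"ty":0,"tz":-0.02,"wx":0,"wy":0,"wz":0,"grip":0},
])

```text
time_s: 9.42
position: [0.5609, -0.1491, 0.0452]
ee_rot: [-179.5, 0.6, 23.6]
contact_force: [-0.6, 0.1, -0.8]
gripper_width: -0.001
```

>>> carry_out([
  {"tx":0,"ty":-0.01,"tz":-0.035,"wx":0,"wy":0,"wz":0,"grip":0},
  {"tx":-0.01,"ty":-0.03,"tz":-0.025,"wx":0,"wy":0,"wz":0,"grip":0},
  {"tx":-0.025,"ty":-0.025,"tz":-0.02,"wx":0,"wy":0,"wz":0,"grip":0},
  {"tx":-0.03,"ty":-0.02,"tz":-0.02,"wx":0,"wy":0,"wz":0,"grip":0},
  {"tx":-0.005,"ty":0,"tz":0,"wx":0,"wy":0,"wz":0,"grip":0},
])

```text
time_s: 9.83
position: [0.4635, -0.0993, 0.152]
ee_rot: [180.0, 0.1, 23.7]
contact_force: [0.8, 0.2, -0.2]
gripper_width: -0.001
```

>>> carry_out([
  {"tx":0,"ty":0,"tz":0,"wx":0,"wy":0,"wz":0,"grip":0},
  {"tx":0,"ty":0,"tz":0,"wx":0,"wy":0,"wz":0,"grip":0},
  {"tx":0,"ty":0,"tz":0,"wx":0,"wy":0,"wz":0,"grip":0},
])

```text
time_s: 10.08
position: [0.4672, -0.1009, 0.1487]
ee_rot: [-179.9, 0.1, 23.6]
contact_force: [0.6, 0.7, 0.6]
gripper_width: 0.003
```

```bash
python3 snap.py 13 wrist
python3 - <<'E'
from h import *
t=cv2.imread('pics/wrist13.png');cv2.imwrite('pics/w13z.png',zoom(t,275,60,220,200,3.6)[:600+120])
E
```

```text
10.08 [ 0.4672 -0.1009  0.1487] [-1.7991e+02  1.3000e-01  2.3570e+01] [0.6 0.7 0.6] 0.003
board [ 47.6  121.55] z over board 120.73 rel yaw -0.13
```

View pics/wrist13.png

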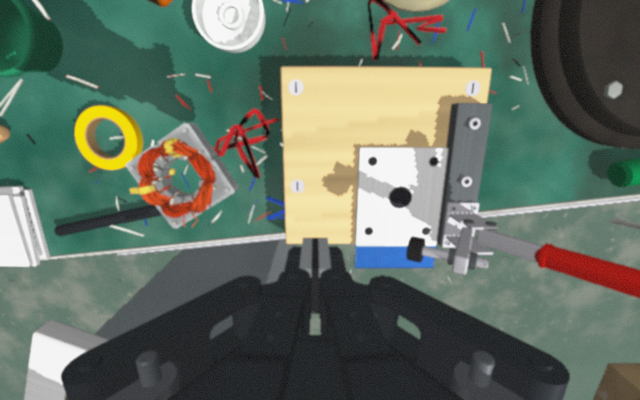

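Run:
```python
from h import *
t=cv2.imread('pics/wrist13.png');cv2.imwrite('pics/w13a.png',zoom(t,275,130,130,100,6)); cv2.imwrite('pics/w13b.png',zoom(t,335,190,130,90,6))
```

```text
(no output)
```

View pics/w13b.png

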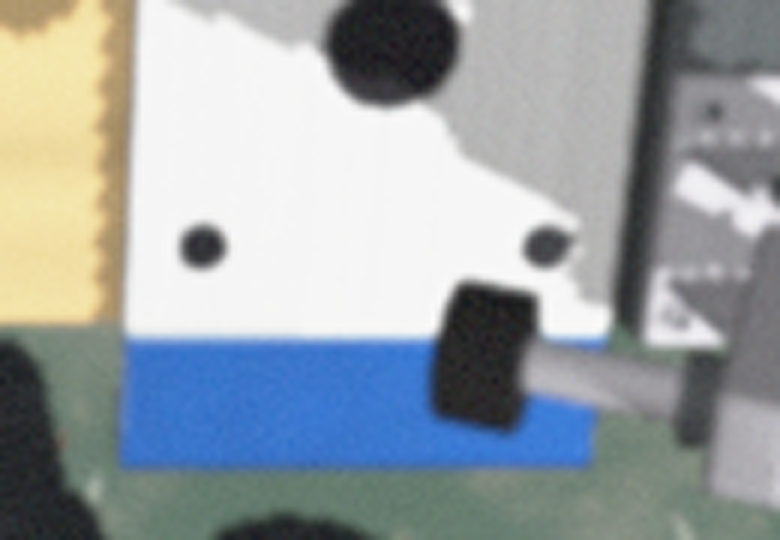

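View pics/w13z.png

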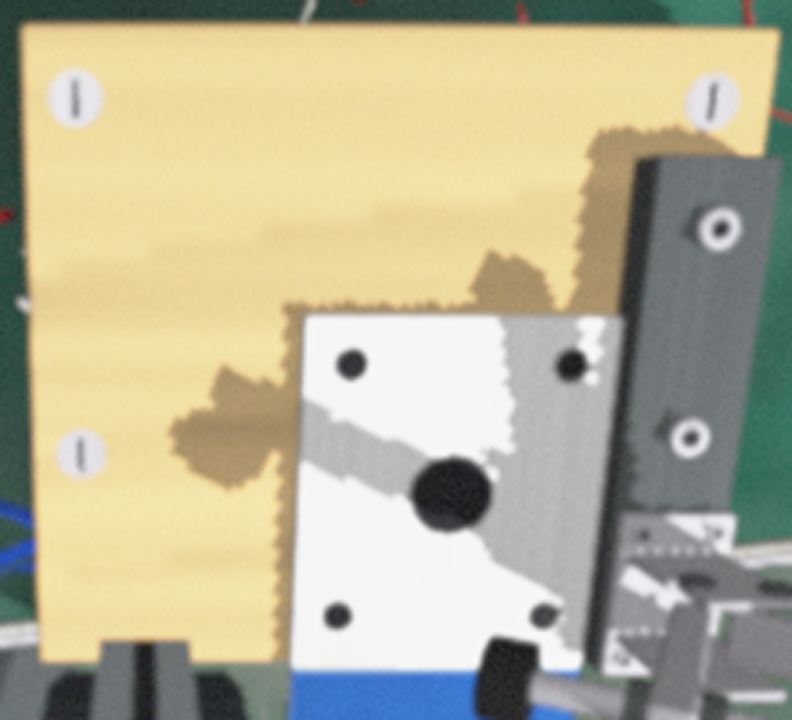

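Run:
```python
from h import *
import pickle
Z=np.load('board.npz');c=pickle.load(open('wrist13.pkl','rb'))
f=lambda p,s,o:((p[0]+.5)/s-.5+o[0],(p[1]+.5)/s-.5+o[1])
b=lambda p,z:((atz(c,*p,z)[:2]-Z['o'])@Z['R']*1000).round(2)
for n,p in dict(lL=(124,340),lR=(600,339),eL=(121,468),eR=(592,467)).items(): print(n,b(f(p,6,(335,190)),.034))
for n,p in dict(bBL=(304,314),bBR=(624,316)).items(): print(n,b(f(p,3.6,(275,60)),.034))
for n,p in dict(edge=(60,324)).items(): print(n,b(f(p,6,(335,190)),.028))
for n,p in dict(BL=(21,24),BR=(780,30),FL=(42,661),F2=(278,661)).items(): print(n,b(f(p,3.6,(275,60)),.028))
```

```text
lL [-0.19 80.81]
lR [-0.32  1.51]
eL [-23.81  80.4 ]
eR [-24.04   0.07]
bBL [96.99 80.96]
bBR [96.63  0.34]
edge [3.000e-02 9.082e+01]
BL [164.98 150.17]
BR [164.44 -32.52]
FL [  0.47 149.87]
F2 [ 0.38 83.45]
```

The ends give an overhang of about 24 mm (end at x≈-23.9, back at 96.2 to 96.8), so roughly 1 mm is still missing. The plate's right side is within about 0.3 mm of the fence. I'll go back for one last nudge.

>>> carry_out([
  {"tx":0.035,"ty":0.02,"tz":0.01,"wx":0,"wy":0,"wz":0,"grip":0},
  {"tx":0.03,"ty":0.025,"tz":0.02,"wx":0,"wy":0,"wz":0,"grip":0},
  {"tx":0.005,"ty":0.03,"tz":0.02,"wx":0,"wy":0,"wz":0,"grip":0},
  {"tx":0,"ty":0.01,"tz":0.03,"wx":0,"wy":0,"wz":0,"grip":0},
  {"tx":0,"ty":0,"tz":0.015,"wx":0,"wy":0,"wz":0,"grip":0},
])

```text
time_s: 10.55
position: [0.564, -0.1516, 0.0514]
ee_rot: [-179.8, 0.2, 23.5]
contact_force: [-1.4, -0.2, -0.9]
gripper_width: 0.001
```

>>> carry_out([
  {"tx":0,"ty":0,"tz":0.005,"wx":0,"wy":0,"wz":0,"grip":0},
  {"tx":0,"ty":0,"tz":0.005,"wx":0,"wy":0,"wz":0,"grip":0},
  {"tx":0,"ty":0,"tz":0,"wx":0,"wy":0,"wz":0,"grip":0},
  {"tx":0,"ty":0,"tz":0,"wx":0,"wy":0,"wz":0,"grip":0},
  {"tx":0,"ty":0,"tz":0,"wx":0,"wy":0,"wz":0,"grip":0},
])

```text
time_s: 10.97
position: [0.5646, -0.15, 0.0475]
ee_rot: [179.9, -0.1, 23.6]
contact_force: [0.4, 0.5, -0.2]
gripper_width: 0.002
```

```bash
python3 snap.py 14
```

```text
10.97 [ 0.5646 -0.15    0.0475] [ 1.7989e+02 -9.0000e-02  2.3620e+01] [ 0.4  0.5 -0.2] 0.002
board [117.03  37.44] z over board 19.53 rel yaw -0.08
```

>>> carry_out([
  {"tx":0,"ty":0,"tz":0.006,"wx":0,"wy":0,"wz":0,"grip":0},
  {"tx":0,"ty":0,"tz":0.006,"wx":0,"wy":0,"wz":0,"grip":0},
  {"tx":0,"ty":0,"tz":0.0035,"wx":0,"wy":0,"wz":0,"grip":0},
  {"tx":-0.005,"ty":0,"tz":0,"wx":0,"wy":0,"wz":0,"grip":0},
  {"tx":-0.005,"ty":0,"tz":0,"wx":0,"wy":0,"wz":0,"grip":0},
])

```text
time_s: 11.38
position: [0.554, -0.1537, 0.0302]
ee_rot: [-180.0, 0.0, 23.6]
contact_force: [4.9, 2.1, -1.3]
gripper_width: -0.002
```

>>> carry_out([
  {"tx":0,"ty":0,"tz":0,"wx":0,"wy":0,"wz":0,"grip":0},
  {"tx":0,"ty":0,"tz":0,"wx":0,"wy":0,"wz":0,"grip":0},
  {"tx":0,"ty":0,"tz":0,"wx":0,"wy":0,"wz":0,"grip":0},
])

```text
time_s: 11.63
position: [0.5546, -0.1541, 0.0309]
ee_rot: [180.0, -0.0, 23.6]
contact_force: [-1.1, 0.6, -0.0]
gripper_width: 0.002
```

```bash
python3 snap.py 15
```

```text
11.63 [ 0.5546 -0.1541  0.0309] [ 1.7998e+02 -2.0000e-02  2.3580e+01] [-1.1  0.6 -0. ] 0.002
board [106.19  37.72] z over board 2.93 rel yaw -0.13
```

>>> carry_out([
  {"tx":-0.0005,"ty":0,"tz":0,"wx":0,"wy":0,"wz":0,"grip":0},
  {"tx":-0.0005,"ty":0,"tz":0,"wx":0,"wy":0,"wz":0,"grip":0},
  {"tx":0,"ty":0,"tz":0,"wx":0,"wy":0,"wz":0,"grip":0},
])

```text
time_s: 11.88
position: [0.5536, -0.1543, 0.0307]
ee_rot: [180.0, -0.0, 23.6]
contact_force: [-0.7, -0.3, -0.5]
gripper_width: -0.002
```

```bash
python3 snap.py 16 wrist
```

```text
11.88 [ 0.5536 -0.1543  0.0307] [179.99  -0.    23.6 ] [-0.7 -0.3 -0.5] -0.002
board [105.25  37.93] z over board 2.73 rel yaw -0.1
```

>>> carry_out([
  {"tx":-0.0005,"ty":0,"tz":0,"wx":0,"wy":0,"wz":0,"grip":0},
  {"tx":-0.0003,"ty":0,"tz":0,"wx":0,"wy":0,"wz":0,"grip":0},
  {"tx":0,"ty":0,"tz":0,"wx":0,"wy":0,"wz":0,"grip":0},
])

```text
time_s: 12.18
position: [0.5533, -0.1545, 0.0307]
ee_rot: [180.0, -0.1, 23.6]
contact_force: [1.6, 1.2, -1.1]
gripper_width: 0.003
```

```bash
python3 snap.py 17 wrist;python3 - <<'E'
from h import *
t=cv2.imread('pics/wrist17.png');cv2.imwrite('pics/w17z.png',zoom(t,220,220,180,80,4.4))
E
```

```text
12.18 [ 0.5533 -0.1545  0.0307] [ 1.7998e+02 -6.0000e-02  2.3580e+01] [ 1.6  1.2 -1.1] 0.003
board [104.85  37.89] z over board 2.75 rel yaw -0.12
```

View pics/w17z.png

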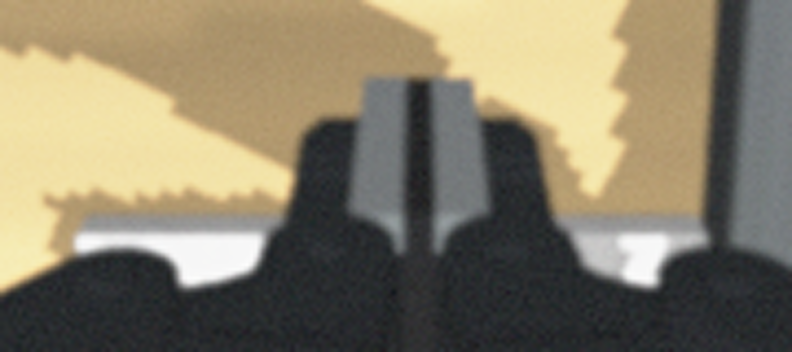

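Run:
```python
from h import *
import pickle
Z=np.load('board.npz');c=pickle.load(open('wrist17.pkl','rb'))
f=lambda p,s,o:((p[0]+.5)/s-.5+o[0],(p[1]+.5)/s-.5+o[1])
b=lambda p,z:((atz(c,*p,z)[:2]-Z['o'])@Z['R']*1000).round(2)
for p in [(76,233),(260,233),(705,232)]: print(b(f(p,4.4,(220,220)),.034))
for p in [(82,215),(285,215),(705,213)]: print(b(f(p,4.4,(220,220)),.028))
```

```text
[95.25 80.39]
[95.28 57.11]
[95.26  0.96]
[94.49 81.25]
[94.52 54.6 ]
[94.65 -0.4 ]
```

>>> carry_out([
  {"tx":0.006,"ty":0,"tz":0,"wx":0,"wy":0,"wz":0,"grip":0},
  {"tx":0.006,"ty":-0.01,"tz":-0.02,"wx":0,"wy":0,"wz":0,"grip":0},
  {"tx":-0.005,"ty":-0.025,"tz":-0.015,"wx":0,"wy":0,"wz":0,"grip":0},
  {"tx":-0.02,"ty":-0.025,"tz":0,"wx":0,"wy":0,"wz":0,"grip":0},
  {"tx":-0.022,"ty":-0.005,"tz":0.005,"wx":0,"wy":0,"wz":0,"grip":0},
])

```text
time_s: 12.65
position: [0.495, -0.107, 0.0622]
ee_rot: [179.9, -0.1, 23.8]
contact_force: [0.5, -0.3, -0.4]
gripper_width: -0.002
```

>>> carry_out([
  {"tx":0,"ty":0,"tz":0.01,"wx":0,"wy":0,"wz":0,"grip":0},
  {"tx":0,"ty":0,"tz":0.01,"wx":0,"wy":0,"wz":0,"grip":0},
  {"tx":0,"ty":0,"tz":0.005,"wx":0,"wy":0,"wz":0,"grip":0},
  {"tx":0,"ty":0,"tz":0,"wx":0,"wy":0,"wz":0,"grip":0},
  {"tx":0,"ty":0,"tz":0,"wx":0,"wy":0,"wz":0,"grip":0},
])

```text
time_s: 13.07
position: [0.4953, -0.1093, 0.0351]
ee_rot: [-180.0, 0.0, 23.6]
contact_force: [-0.5, -0.6, -0.0]
gripper_width: 0.001
```

```bash
python3 snap.py 18
```

```text
13.07 [ 0.4953 -0.1093  0.0351] [-1.7997e+02  3.0000e-02  2.3590e+01] [-0.5 -0.6 -0. ] 0.001
board [ 69.98 102.59] z over board 7.15 rel yaw -0.11
```

>>> carry_out([
  {"tx":0,"ty":0.001,"tz":0.004,"wx":0,"wy":0,"wz":0,"grip":0},
  {"tx":0,"ty":0.003,"tz":0,"wx":0,"wy":0,"wz":0,"grip":0},
  {"tx":0,"ty":0.003,"tz":0,"wx":0,"wy":0,"wz":0,"grip":0},
  {"tx":0,"ty":0.003,"tz":0,"wx":0,"wy":0,"wz":0,"grip":0},
  {"tx":0,"ty":0.002,"tz":0,"wx":0,"wy":0,"wz":0,"grip":0},
])

```text
time_s: 13.48
position: [0.5001, -0.1206, 0.0319]
ee_rot: [180.0, -0.0, 23.6]
contact_force: [-0.9, -0.2, -0.3]
gripper_width: 0.004
```

>>> carry_out([
  {"tx":0,"ty":0.001,"tz":0,"wx":0,"wy":0,"wz":0,"grip":0},
  {"tx":0,"ty":0.001,"tz":0,"wx":0,"wy":0,"wz":0,"grip":0},
  {"tx":0,"ty":0,"tz":0,"wx":0,"wy":0,"wz":0,"grip":0},
])

```text
time_s: 13.73
position: [0.5005, -0.1221, 0.0318]
ee_rot: [180.0, -0.0, 23.6]
contact_force: [-0.3, 0.0, -0.4]
gripper_width: 0.004
```

```bash
python3 snap.py 19
```

```text
13.73 [ 0.5005 -0.1221  0.0318] [ 1.7999e+02 -1.0000e-02  2.3580e+01] [-0.3  0.  -0.4] 0.004
board [69.56 88.77] z over board 3.76 rel yaw -0.12
```

>>> carry_out([
  {"tx":0,"ty":0.0005,"tz":0.0007,"wx":0,"wy":0,"wz":0,"grip":0},
  {"tx":0,"ty":0.0005,"tz":0,"wx":0,"wy":0,"wz":0,"grip":0},
  {"tx":0,"ty":0.0005,"tz":0,"wx":0,"wy":0,"wz":0,"grip":0},
  {"tx":0,"ty":0,"tz":0,"wx":0,"wy":0,"wz":0,"grip":0},
])

```text
time_s: 14.07
position: [0.5007, -0.1228, 0.0308]
ee_rot: [-179.9, 0.0, 23.6]
contact_force: [-0.7, 2.0, 0.3]
gripper_width: 0.002
```

```bash
python3 snap.py 20
```

```text
14.07 [ 0.5007 -0.1228  0.0308] [-1.7993e+02  2.0000e-02  2.3590e+01] [-0.7  2.   0.3] 0.002
board [69.43 88.06] z over board 2.81 rel yaw -0.12
```

>>> carry_out([
  {"tx":0,"ty":0.0005,"tz":0,"wx":0,"wy":0,"wz":0,"grip":0},
  {"tx":0,"ty":0.0005,"tz":0,"wx":0,"wy":0,"wz":0,"grip":0},
  {"tx":0,"ty":0,"tz":0,"wx":0,"wy":0,"wz":0,"grip":0},
])

```text
time_s: 14.32
position: [0.5007, -0.1229, 0.0308]
ee_rot: [-179.8, 0.0, 23.6]
contact_force: [-1.1, 4.8, 2.6]
gripper_width: 0.001
```

>>> carry_out([
  {"tx":0,"ty":-0.004,"tz":0,"wx":0,"wy":0,"wz":0,"grip":0},
  {"tx":0,"ty":-0.012,"tz":-0.02,"wx":0,"wy":0,"wz":0,"grip":0},
  {"tx":-0.01,"ty":-0.01,"tz":-0.035,"wx":0,"wy":0,"wz":0,"grip":0},
  {"tx":-0.01,"ty":-0.01,"tz":-0.035,"wx":0,"wy":0,"wz":0,"grip":0},
  {"tx":0,"ty":0,"tz":-0.028,"wx":0,"wy":0,"wz":0,"grip":0},
])

```text
time_s: 14.73
position: [0.4673, -0.0986, 0.1504]
ee_rot: [179.9, 0.0, 23.6]
contact_force: [0.9, -0.0, -0.5]
gripper_width: -0.001
```

>>> carry_out([
  {"tx":0,"ty":0,"tz":0,"wx":0,"wy":0,"wz":0,"grip":0},
  {"tx":0,"ty":0,"tz":0,"wx":0,"wy":0,"wz":0,"grip":0},
  {"tx":0,"ty":0,"tz":0,"wx":0,"wy":0,"wz":0,"grip":0},
])

```text
time_s: 14.98
position: [0.4684, -0.0993, 0.1484]
ee_rot: [180.0, 0.0, 23.6]
contact_force: [0.3, -0.2, 0.2]
gripper_width: 0.007
```

```bash
python3 snap.py 21 wrist top;  python3 - <<'E'
from h import *
t=cv2.imread('pics/wrist21.png');cv2.imwrite('pics/w21.png',zoom(t,270,130,200,150,4))
E
```

```text
14.98 [ 0.4684 -0.0993  0.1484] [1.7998e+02 2.0000e-02 2.3590e+01] [ 0.3 -0.2  0.2] 0.007
board [ 49.33 122.56] z over board 120.43 rel yaw -0.11
```

View pics/w21.png

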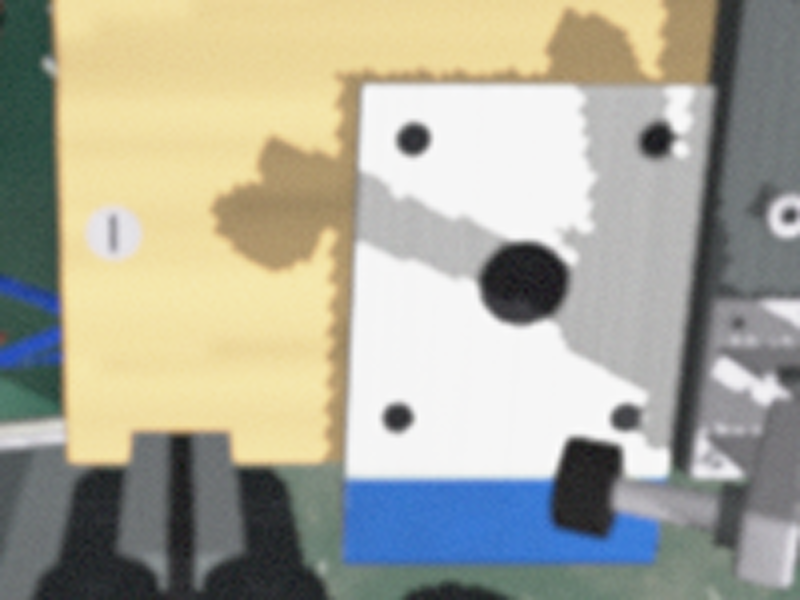

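Run:
```python
from h import *
import pickle
Z=np.load('board.npz');c=pickle.load(open('wrist21.pkl','rb'))
f=lambda p,s,o:((p[0]+.5)/s-.5+o[0],(p[1]+.5)/s-.5+o[1])
b=lambda p,z:((atz(c,*p,z)[:2]-Z['o'])@Z['R']*1000).round(2)
for n,p in dict(BL=(361,86),BR=(713,87),FR=(656,562),FL=(344,562),lL=(345,480),lR=(668,478)).items(): print(n,b(f(p,4,(270,130)),.034))
for n,p in dict(F1=(67,464),F2=(330,464)).items(): print(n,b(f(p,4,(270,130)),.028))
# intensity profiles down columns: left of plate edge (board front), and plate end
im=cv2.imread('pics/wrist21.png').astype(int)
for u in (300-0,345,): 
  print(u,[tuple(im[v,u]) for v in range(240,252)])
for u in (375,400): print(u,[(v,tuple(im[v,u])) for v in list(range(246,254))+list(range(266,275))],[(v,tuple(im[v,u])) for v in range(147,154)])
```

```text
BL [95.2 80.9]
BR [95.11  0.77]
FR [-25.     0.14]
FL [-24.51  80.19]
lL [-1.71 80.84]
lR [-1.54 -0.13]
F1 [3.0000e-02 1.5056e+02]
F2 [-0.09 83.87]
300 [(np.int64(162), np.int64(223), np.int64(241)), (np.int64(167), np.int64(226), np.int64(242)), (np.int64(167), np.int64(226), np.int64(242)), (np.int64(167), np.int64(227), np.int64(243)), (np.int64(160), np.int64(219), np.int64(238)), (np.int64(140), np.int64(185), np.int64(210)), (np.int64(106), np.int64(127), np.int64(135)), (np.int64(74), np.int64(78), np.int64(76)), (np.int64(57), np.int64(58), np.int64(52)), (np.int64(63), np.int64(59), np.int64(56)), (np.int64(66), np.int64(62), np.int64(63)), (np.int64(70), np.int64(66), np.int64(63))]
345 [(np.int64(168), np.int64(227), np.int64(242)), (np.int64(167), np.int64(225), np.int64(242)), (np.int64(167), np.int64(227), np.int64(243)), (np.int64(171), np.int64(229), np.int64(244)), (np.int64(165), np.int64(222), np.int64(241)), (np.int64(150), np.int64(197), np.int64(219)), (np.int64(136), np.int64(160), np.int64(162)), (np.int64(123), np.int64(137), np.int64(124)), (np.int64(123), n
[... 2054 characters left out ...]
, (269, (np.int64(198), np.int64(111), np.int64(54))), (270, (np.int64(174), np.int64(111), np.int64(71))), (271, (np.int64(138), np.int64(117), np.int64(91))), (272, (np.int64(116), np.int64(125), np.int64(100))), (273, (np.int64(113), np.int64(127), np.int64(105))), (274, (np.int64(107), np.int64(121), np.int64(97)))] [(147, (np.int64(150), np.int64(213), np.int64(234))), (148, (np.int64(137), np.int64(192), np.int64(220))), (149, (np.int64(117), np.int64(159), np.int64(185))), (150, (np.int64(142), np.int64(165), np.int64(181))), (151, (np.int64(212), np.int64(218), np.int64(220))), (152, (np.int64(243), np.int64(243), np.int64(243))), (153, (np.int64(246), np.int64(246), np.int64(246)))]
```

The plate now measures end at x≈-24.8 and back at 95.1, flush along the fence. Next I'll find the handle angle by projecting its model into the views.

Run:
```python
from h import *
import pickle
Z=np.load('board.npz');R=Z['R'];o=Z['o']
def w(x,y,z): 
    p=o+R@np.array([x,y]);return [p[0],p[1],z+.028]
c=pickle.load(open('wrist1.pkl','rb'));t=get_calibration('top');s=get_calibration('scene')
for th in(.75,.8,.85,.9,.95,1.0):
    P=[w(.026,-.024-r*np.cos(th),.047+r*np.sin(th)) for r in(.0,.126)]
    print(th,proj(c,P).round(1).tolist(),proj(t,P).round(1).tolist(),proj(s,P).round(1).tolist())
for th in(0.9,.5,0): print(w(.026,-.024-.1*np.cos(th),.047+.1*np.sin(th)))
```

```text
0.75 [[370.9, 218.1], [500.0, 251.3]] [[382.5, 201.0], [416.2, 181.3]] [[370.7, 218.5], [407.9, 189.9]]
0.8 [[370.9, 218.1], [498.1, 253.7]] [[382.5, 201.0], [415.0, 181.5]] [[370.7, 218.5], [406.2, 188.1]]
0.85 [[370.9, 218.1], [495.8, 256.1]] [[382.5, 201.0], [413.8, 181.9]] [[370.7, 218.5], [404.4, 186.4]]
0.9 [[370.9, 218.1], [492.9, 258.4]] [[382.5, 201.0], [412.4, 182.2]] [[370.7, 218.5], [402.6, 184.8]]
0.95 [[370.9, 218.1], [489.5, 260.7]] [[382.5, 201.0], [411.0, 182.7]] [[370.7, 218.5], [400.6, 183.3]]
1.0 [[370.9, 218.1], [485.6, 262.8]] [[382.5, 201.0], [409.5, 183.1]] [[370.7, 218.5], [398.6, 181.9]]
[np.float64(0.5309535238875482), np.float64(-0.29977475588732416), np.float64(0.15333269096274835)]
[np.float64(0.5412430977358607), np.float64(-0.3232128521595074), np.float64(0.1229425538604203)]
[np.float64(0.5461640279492789), np.float64(-0.3344219884941191), np.float64(0.075)]
```

Run:
```python
from h import *
t=cv2.imread('pics/wrist1.png');cv2.imwrite('pics/w1h.png',zoom(t,360,180,160,110,5))
```

```text
(no output)
```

View pics/w1h.png

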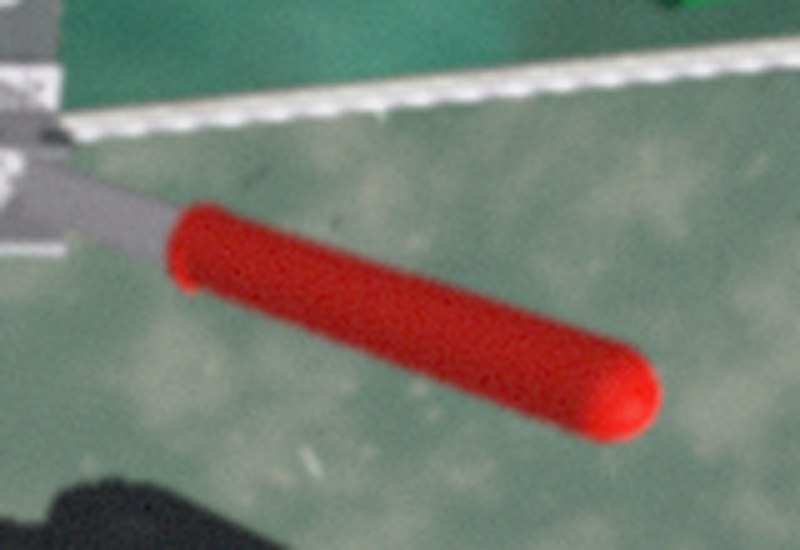

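The handle angle fits at about 0.95 rad, with the handle tip at (488,260). I'll rise, cross over the clamp, and come down on the inner (+y) upper side of the handle.

>>> carry_out([
  {"tx":0,"ty":0,"tz":-0.035,"wx":0,"wy":0,"wz":0,"grip":0},
  {"tx":0,"ty":0.005,"tz":-0.035,"wx":0,"wy":0,"wz":0,"grip":0},
  {"tx":-0.004,"ty":0.03,"tz":-0.01,"wx":0,"wy":0,"wz":0,"grip":0},
  {"tx":-0.005,"ty":0.036,"tz":0,"wx":0,"wy":0,"wz":0,"grip":0},
  {"tx":-0.005,"ty":0.036,"tz":0,"wx":0,"wy":0,"wz":0,"grip":0},
])

```text
time_s: 15.5
position: [0.4992, -0.2039, 0.2288]
ee_rot: [180.0, -0.0, 23.7]
contact_force: [0.7, 0.9, -0.0]
gripper_width: -0.002
```

>>> carry_out([
  {"tx":-0.005,"ty":0.036,"tz":0,"wx":0,"wy":0,"wz":0,"grip":0},
  {"tx":-0.004,"ty":0.03,"tz":0,"wx":0,"wy":0,"wz":0,"grip":0},
  {"tx":0,"ty":0,"tz":0,"wx":0,"wy":0,"wz":0,"grip":0},
  {"tx":0,"ty":0,"tz":0,"wx":0,"wy":0,"wz":0,"grip":0},
  {"tx":0,"ty":0,"tz":0,"wx":0,"wy":0,"wz":0,"grip":0},
])

```text
time_s: 15.92
position: [0.5162, -0.2663, 0.2269]
ee_rot: [-179.8, 0.1, 23.6]
contact_force: [0.1, -0.1, -0.1]
gripper_width: 0.001
```

```bash
python3 snap.py 22 wrist scene
```

```text
15.92 [ 0.5162 -0.2663  0.2269] [-1.798e+02  9.000e-02  2.358e+01] [ 0.1 -0.1 -0.1] 0.001
board [ 25.93 -49.56] z over board 198.91 rel yaw -0.13
```

View pics/wrist22.png

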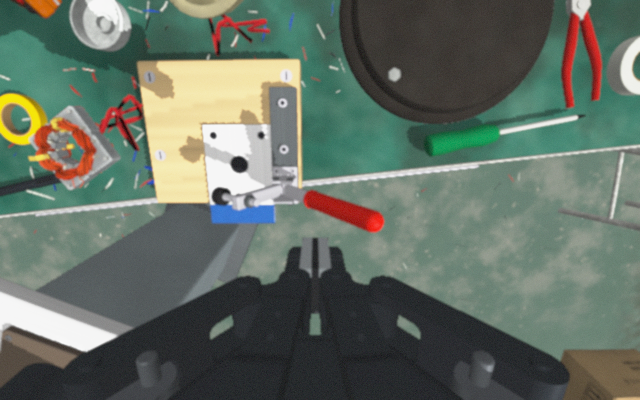

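All clear: the fingers at (315,245) lie between the clamp arm (250,195) and the handle tip (372,220). I'll descend.

>>> carry_out([
  {"tx":0,"ty":0.001,"tz":0.015,"wx":0,"wy":0,"wz":0,"grip":0},
  {"tx":0,"ty":0.001,"tz":0.02,"wx":0,"wy":0,"wz":0,"grip":0},
  {"tx":0,"ty":0.001,"tz":0.015,"wx":0,"wy":0,"wz":0,"grip":0},
  {"tx":0,"ty":0,"tz":0.008,"wx":0,"wy":0,"wz":0,"grip":0},
  {"tx":0,"ty":0,"tz":0.002,"wx":0,"wy":0,"wz":0,"grip":0},
])

```text
time_s: 16.43
position: [0.517, -0.2679, 0.1669]
ee_rot: [-179.8, 0.1, 23.7]
contact_force: [-0.2, -0.0, -0.3]
gripper_width: -0.002
```

>>> carry_out([
  {"tx":0,"ty":0,"tz":0,"wx":0,"wy":0,"wz":0,"grip":0},
  {"tx":0,"ty":0,"tz":0,"wx":0,"wy":0,"wz":0,"grip":0},
])

```text
time_s: 16.6
position: [0.5185, -0.2696, 0.17]
ee_rot: [179.9, -0.0, 23.6]
contact_force: [-0.0, -0.6, -0.2]
gripper_width: 0.004
```

```bash
python3 snap.py 23 wrist scene
python3 - <<'E'
from h import *
t=cv2.imread('pics/scene23.png');cv2.imwrite('pics/s23z.png',zoom(t,300,150,150,110,5))
import numpy as np
# arc plan, board y,z of TCP
for th in np.arange(1.1,-.01,-.1):
    a=th+.085; print(round(th,2),round(-24-100.4*np.cos(a)+8,1),round(47+100.4*np.sin(a),1))
E
```

```text
16.6 [ 0.5185 -0.2696  0.17  ] [ 1.7992e+02 -4.0000e-02  2.3630e+01] [-0.  -0.6 -0.2] 0.004
board [ 26.75 -53.5 ] z over board 142.0 rel yaw -0.07
1.1 -53.8 140.0
1.0 -62.9 135.8
0.9 -71.5 130.7
0.8 -79.6 124.7
0.7 -87.0 118.0
0.6 -93.8 110.5
0.5 -99.7 102.4
0.4 -104.8 93.8
0.3 -109.1 84.7
0.2 -112.4 75.2
0.1 -114.7 65.5
-0.0 -116.0 55.5
```

View pics/s23z.png

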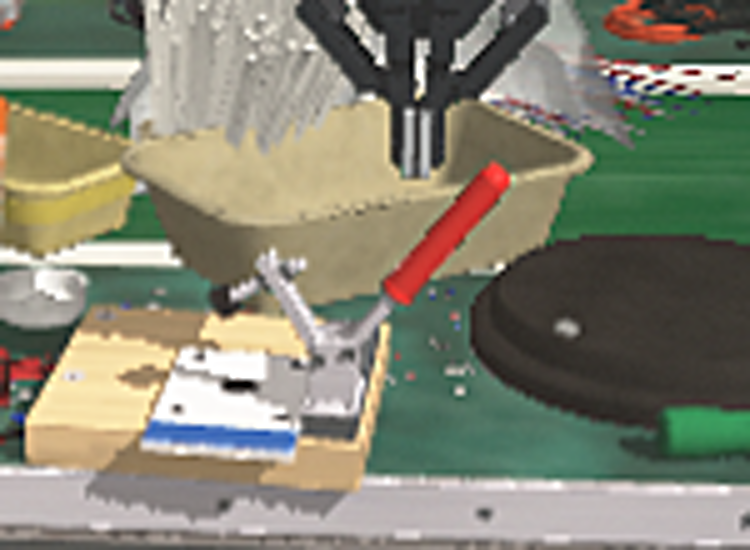

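View pics/wrist23.png

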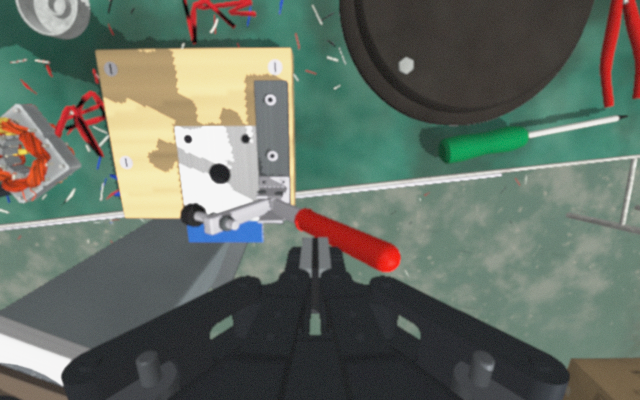

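Run:
```python
from h import *
import pickle
Z=np.load('board.npz');R=Z['R'];o=Z['o']
def w(x,y,z): 
    p=o+R@np.array([x,y]);return [p[0],p[1],z+.028]
c=pickle.load(open('wrist23.pkl','rb'));s=pickle.load(open('scene23.pkl','rb'))
P=[w(.02675,-.0535,.142)];print(proj(c,P),proj(s,P))
for th in(.85,.9,.95,1.0):
    P=[w(.026,-.024-r*np.cos(th),.047+r*np.sin(th)) for r in(.06,.126)]
    print(th,proj(c,P).round(1).tolist(),proj(s,P).round(1).tolist())
```

```text
[[313.30935536 254.19976882]] [[383.10734671 185.11633457]]
0.85 [[327.5, 224.6], [409.1, 254.8]] [[386.4, 203.6], [404.4, 186.4]]
0.9 [[324.4, 225.5], [402.7, 258.2]] [[385.5, 202.9], [402.6, 184.8]]
0.95 [[321.1, 226.4], [395.5, 261.5]] [[384.6, 202.2], [400.6, 183.3]]
1.0 [[317.7, 227.2], [387.4, 264.7]] [[383.7, 201.5], [398.6, 181.9]]
```

>>> carry_out([
  {"tx":-0.0007,"ty":0.0047,"tz":0.0031,"wx":0,"wy":0,"wz":0,"grip":0},
  {"tx":0,"ty":0.0047,"tz":0.0031,"wx":0,"wy":0,"wz":0,"grip":0},
  {"tx":0,"ty":0.0043,"tz":0.0026,"wx":0,"wy":0,"wz":0,"grip":0},
  {"tx":0,"ty":0.0043,"tz":0.0026,"wx":0,"wy":0,"wz":0,"grip":0},
  {"tx":0,"ty":0.004,"tz":0.003,"wx":0,"wy":0,"wz":0,"grip":0},
])

```text
time_s: 17.12
position: [0.5264, -0.2905, 0.1546]
ee_rot: [-180.0, -0.0, 23.6]
contact_force: [-0.7, 1.2, 2.6]
gripper_width: 0.0
```

>>> carry_out([
  {"tx":0,"ty":0.004,"tz":0.003,"wx":0,"wy":0,"wz":0,"grip":0},
  {"tx":0,"ty":0.0037,"tz":0.0034,"wx":0,"wy":0,"wz":0,"grip":0},
  {"tx":0,"ty":0.0037,"tz":0.0034,"wx":0,"wy":0,"wz":0,"grip":0},
  {"tx":0,"ty":0.0034,"tz":0.0037,"wx":0,"wy":0,"wz":0,"grip":0},
  {"tx":0,"ty":0.0034,"tz":0.0037,"wx":0,"wy":0,"wz":0,"grip":0},
])

```text
time_s: 17.53
position: [0.5336, -0.3071, 0.137]
ee_rot: [180.0, -0.0, 23.6]
contact_force: [-0.0, 0.4, 2.5]
gripper_width: -0.001
```

```bash
python3 snap.py 24 wrist scene
python3 - <<'E'
from h import *
t=cv2.imread('pics/scene24.png');cv2.imwrite('pics/s24z.png',zoom(t,300,150,150,110,5))
E
```

```text
17.53 [ 0.5336 -0.3071  0.137 ] [179.99  -0.    23.6 ] [-0.   0.4  2.5] -0.001
board [ 25.5  -93.99] z over board 109.01 rel yaw -0.11
```

View pics/s24z.png

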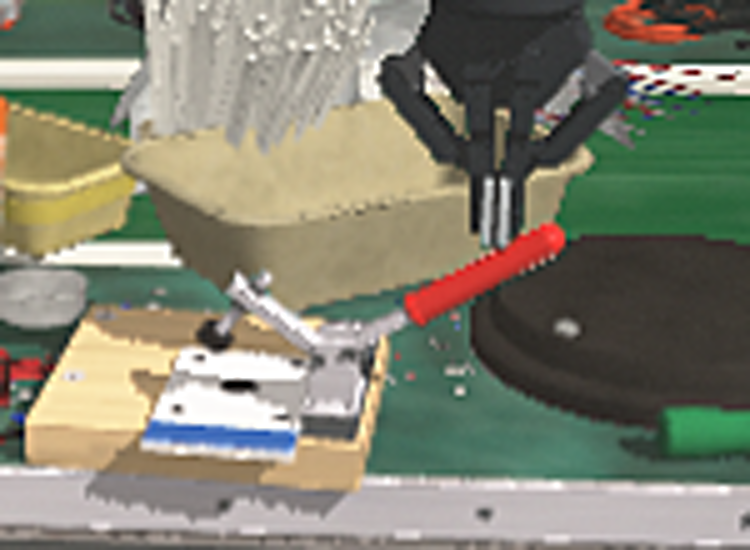

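View pics/wrist24.png

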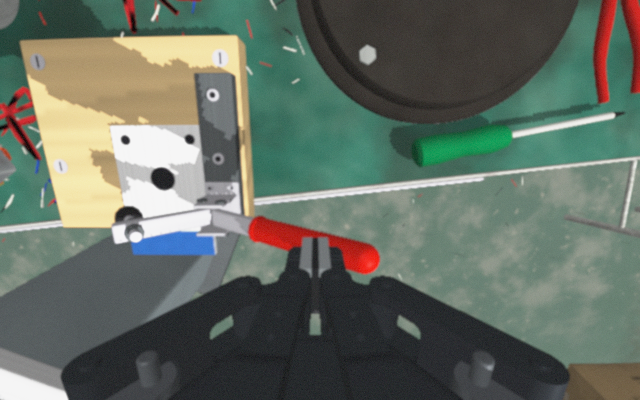

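The handle is following (down to about 0.6 rad, tip at (368,258)), and the fingers are on it at (315,245) with about 2.5 N. The plate is undisturbed, so I'll continue along the arc.

>>> carry_out([
  {"tx":0.0003,"ty":0.003,"tz":0.004,"wx":0,"wy":0,"wz":0,"grip":0},
  {"tx":0,"ty":0.003,"tz":0.004,"wx":0,"wy":0,"wz":0,"grip":0},
  {"tx":0,"ty":0.0025,"tz":0.0043,"wx":0,"wy":0,"wz":0,"grip":0},
  {"tx":0,"ty":0.0025,"tz":0.0043,"wx":0,"wy":0,"wz":0,"grip":0},
  {"tx":0,"ty":0.0022,"tz":0.0045,"wx":0,"wy":0,"wz":0,"grip":0},
])

```text
time_s: 18.05
position: [0.539, -0.319, 0.1157]
ee_rot: [-180.0, 0.0, 23.6]
contact_force: [-1.5, 1.4, 2.6]
gripper_width: -0.001
```

>>> carry_out([
  {"tx":0,"ty":0.002,"tz":0.0045,"wx":0,"wy":0,"wz":0,"grip":0},
  {"tx":0,"ty":0.0017,"tz":0.0047,"wx":0,"wy":0,"wz":0,"grip":0},
  {"tx":0,"ty":0.0016,"tz":0.0047,"wx":0,"wy":0,"wz":0,"grip":0},
  {"tx":0,"ty":0.001,"tz":0.003,"wx":0,"wy":0,"wz":0,"grip":0},
  {"tx":0,"ty":0.001,"tz":0.003,"wx":0,"wy":0,"wz":0,"grip":0},
])

```text
time_s: 18.47
position: [0.5418, -0.3252, 0.0957]
ee_rot: [-179.9, 0.0, 23.6]
contact_force: [-1.1, 1.2, 1.6]
gripper_width: 0.003
```

```bash
python3 snap.py 25
```

```text
18.47 [ 0.5418 -0.3252  0.0957] [-1.7994e+02  2.0000e-02  2.3590e+01] [-1.1  1.2  1.6] 0.003
board [  25.65 -113.81] z over board 67.67 rel yaw -0.11
```

>>> carry_out([
  {"tx":0,"ty":0.0005,"tz":0.003,"wx":0,"wy":0,"wz":0,"grip":0},
  {"tx":0,"ty":0.0005,"tz":0.003,"wx":0,"wy":0,"wz":0,"grip":0},
  {"tx":0,"ty":0.0003,"tz":0.002,"wx":0,"wy":0,"wz":0,"grip":0},
  {"tx":0,"ty":0,"tz":0.001,"wx":0,"wy":0,"wz":0,"grip":0},
  {"tx":0,"ty":0,"tz":0,"wx":0,"wy":0,"wz":0,"grip":0},
])

```text
time_s: 18.88
position: [0.5426, -0.3267, 0.0871]
ee_rot: [180.0, -0.0, 23.6]
contact_force: [0.2, 0.3, 0.1]
gripper_width: 0.002
```

```bash
python3 snap.py 26 wrist
```

```text
18.88 [ 0.5426 -0.3267  0.0871] [ 1.7998e+02 -1.0000e-02  2.3600e+01] [0.2 0.3 0.1] 0.002
board [  25.82 -115.46] z over board 59.09 rel yaw -0.11
```

View pics/wrist26.png

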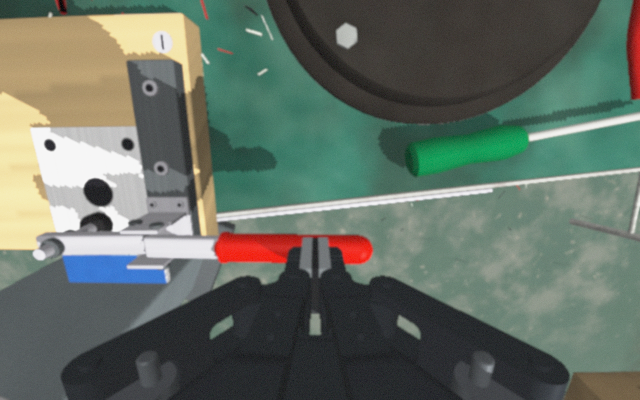

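The handle is nearly level, and the arm is down towards the plate. I'll press on in 1 mm steps.

>>> carry_out([
  {"tx":0,"ty":0,"tz":0.001,"wx":0,"wy":0,"wz":0,"grip":0},
  {"tx":0,"ty":0,"tz":0.001,"wx":0,"wy":0,"wz":0,"grip":0},
  {"tx":0,"ty":0,"tz":0,"wx":0,"wy":0,"wz":0,"grip":0},
])

```text
time_s: 19.18
position: [0.5429, -0.327, 0.0857]
ee_rot: [179.9, -0.0, 23.6]
contact_force: [0.1, -0.2, 2.9]
gripper_width: -0.003
```

>>> carry_out([
  {"tx":0,"ty":0,"tz":0.001,"wx":0,"wy":0,"wz":0,"grip":0},
  {"tx":0,"ty":0,"tz":0.0005,"wx":0,"wy":0,"wz":0,"grip":0},
  {"tx":0,"ty":0,"tz":0,"wx":0,"wy":0,"wz":0,"grip":0},
])

```text
time_s: 19.43
position: [0.5429, -0.3271, 0.0845]
ee_rot: [179.9, -0.0, 23.6]
contact_force: [0.8, -0.3, 3.6]
gripper_width: -0.002
```

>>> carry_out([
  {"tx":0,"ty":0,"tz":0.001,"wx":0,"wy":0,"wz":0,"grip":0},
  {"tx":0,"ty":0,"tz":0.0005,"wx":0,"wy":0,"wz":0,"grip":0},
  {"tx":0,"ty":0,"tz":0,"wx":0,"wy":0,"wz":0,"grip":0},
])

```text
time_s: 19.68
position: [0.543, -0.3272, 0.084]
ee_rot: [179.9, -0.0, 23.6]
contact_force: [-1.9, 0.4, 7.7]
gripper_width: 0.004
```

>>> carry_out([
  {"tx":0,"ty":0,"tz":0.0005,"wx":0,"wy":0,"wz":0,"grip":0},
  {"tx":0,"ty":0,"tz":0.0005,"wx":0,"wy":0,"wz":0,"grip":0},
  {"tx":0,"ty":0,"tz":0,"wx":0,"wy":0,"wz":0,"grip":0},
])

```text
time_s: 19.93
position: [0.543, -0.3272, 0.0838]
ee_rot: [179.9, -0.0, 23.6]
contact_force: [-3.1, 1.2, 11.4]
gripper_width: -0.003
```

>>> carry_out([
  {"tx":0,"ty":0,"tz":0.001,"wx":0,"wy":0,"wz":0,"grip":0},
  {"tx":0,"ty":0,"tz":0.001,"wx":0,"wy":0,"wz":0,"grip":0},
  {"tx":0,"ty":0,"tz":0,"wx":0,"wy":0,"wz":0,"grip":0},
])

```text
time_s: 20.18
position: [0.5431, -0.3273, 0.0832]
ee_rot: [179.9, 0.0, 23.6]
contact_force: [-5.1, 2.9, 16.1]
gripper_width: 0.003
```

```bash
python3 snap.py 27
```

```text
20.18 [ 0.5431 -0.3273  0.0832] [179.94   0.    23.62] [-5.1  2.9 16.1] 0.003
board [  26.11 -116.25] z over board 55.19 rel yaw -0.09
```

The force is up to 16 N at z≈55 mm over the board, which matches the end stop. I'll lift off and look.

>>> carry_out([
  {"tx":0,"ty":0,"tz":-0.006,"wx":0,"wy":0,"wz":0,"grip":0},
  {"tx":0,"ty":0,"tz":-0.02,"wx":0,"wy":0,"wz":0,"grip":0},
  {"tx":0,"ty":0,"tz":-0.04,"wx":0,"wy":0,"wz":0,"grip":0},
  {"tx":0,"ty":-0.02,"tz":-0.035,"wx":0,"wy":0,"wz":0,"grip":0},
  {"tx":0,"ty":-0.035,"tz":-0.015,"wx":0,"wy":0,"wz":0,"grip":0},
])

```text
time_s: 20.6
position: [0.5227, -0.2793, 0.2004]
ee_rot: [179.5, -0.2, 23.5]
contact_force: [0.3, -0.3, 1.5]
gripper_width: 0.0
```

>>> carry_out([
  {"tx":0,"ty":-0.038,"tz":0,"wx":0,"wy":0,"wz":0,"grip":0},
  {"tx":0,"ty":-0.038,"tz":0,"wx":0,"wy":0,"wz":0,"grip":0},
  {"tx":0.01,"ty":-0.03,"tz":0,"wx":0,"wy":0,"wz":0,"grip":0},
  {"tx":0.01,"ty":0,"tz":0,"wx":0,"wy":0,"wz":0,"grip":0},
  {"tx":0,"ty":0,"tz":0,"wx":0,"wy":0,"wz":0,"grip":0},
])

```text
time_s: 21.02
position: [0.4966, -0.1693, 0.1947]
ee_rot: [-180.0, -0.0, 23.8]
contact_force: [-0.2, -0.4, 1.0]
gripper_width: 0.0
```

>>> carry_out([
  {"tx":0,"ty":0,"tz":0,"wx":0,"wy":0,"wz":0,"grip":0},
  {"tx":0,"ty":0,"tz":0,"wx":0,"wy":0,"wz":0,"grip":0},
])

```text
time_s: 21.18
position: [0.4965, -0.1719, 0.195]
ee_rot: [-180.0, 0.0, 23.6]
contact_force: [-0.2, -0.7, 0.1]
gripper_width: -0.004
```

```bash
python3 snap.py 28 wrist scene top
python3 - <<'E'
from h import *
t=cv2.imread('pics/scene28.png');cv2.imwrite('pics/s28z.png',zoom(t,300,170,150,100,5))
t=cv2.imread('pics/wrist28.png');cv2.imwrite('pics/w28z.png',zoom(t,250,60,260,190,3))
E
```

```text
21.18 [ 0.4965 -0.1719  0.195 ] [-1.800e+02  3.000e-02  2.357e+01] [-0.2 -0.7  0.1] -0.004
board [45.88 44.71] z over board 167.02 rel yaw -0.14
```

View pics/s28z.png

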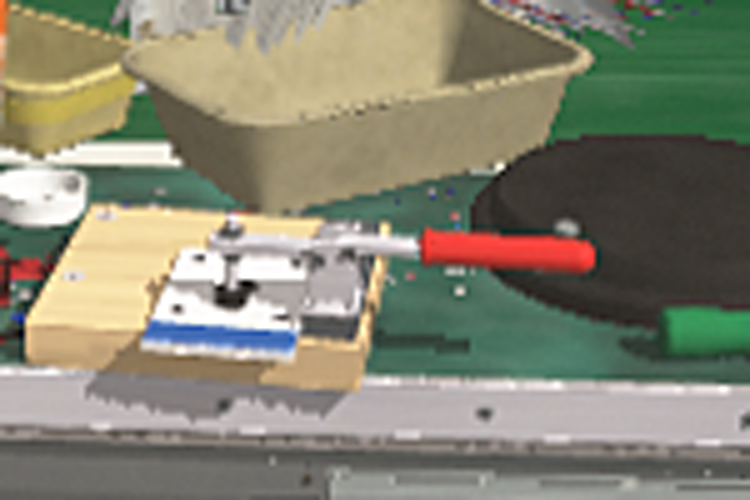

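View pics/wrist28.png

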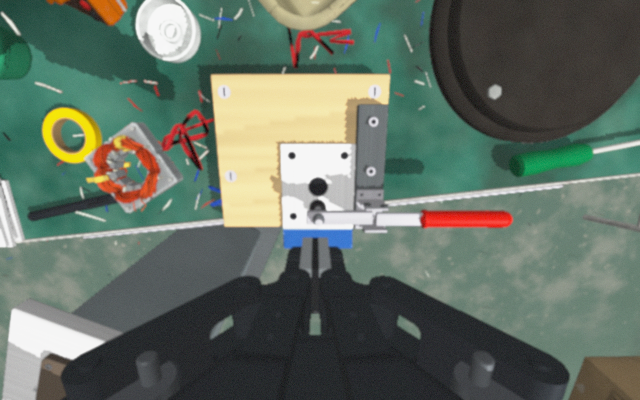

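View pics/w28z.png

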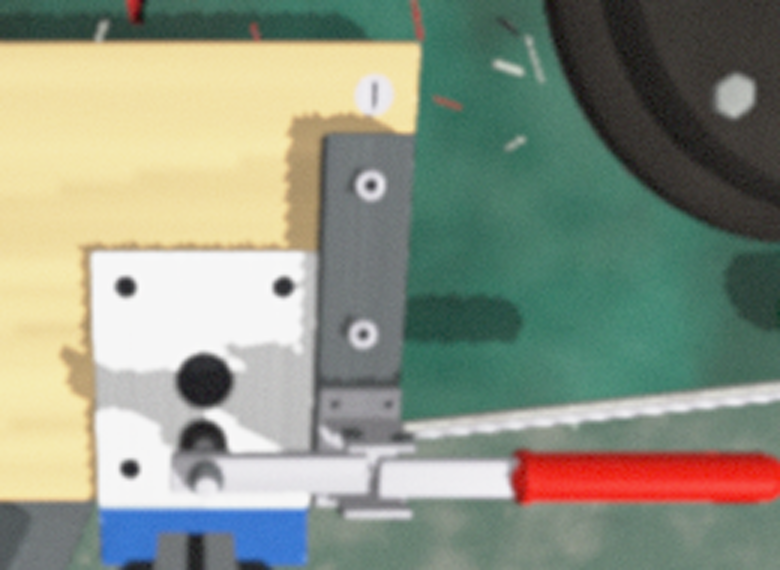

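Run:
```python
from h import *
import pickle
Z=np.load('board.npz');R=Z['R'];o=Z['o']
def w(x,y,z): 
    p=o+R@np.array([x,y]);return [p[0],p[1],z+.028]
s=pickle.load(open('scene28.pkl','rb'));c=pickle.load(open('wrist28.pkl','rb'))
for th in(0,.01,.03,.06,.1):
    P=[w(.026,-.024-r*np.cos(th),.047+r*np.sin(th)) for r in(.055,.09,.126)]
    print(th,((proj(s,P)-[300,170])*5+2).round(0).tolist())
f=lambda p,s,o:((p[0]+.5)/s-.5+o[0],(p[1]+.5)/s-.5+o[1])
b=lambda p,z:((atz(c,*p,z)[:2]-Z['o'])@Z['R']*1000).round(2)
for n,p in dict(BL=(90,251),BR=(316,251),lL=(100,509),lR=(308,508),FL=(103,564)).items(): print(n,b(f(p,3,(250,60)),.034))
print(b(f((60,500),3,(250,60)),.028))
# red axis fit in scene
im=cv2.imread('pics/scene28.png')[210:232,380:425].astype(int)
m=(im[...,2]>120)&(im[...,1]<80)&(im[...,0]<80)
v,u=np.nonzero(m);
for col in range(u.min(),u.max()+1,4): print(((col+380-300)*5+2, (v[u==col].mean()+210-170)*5+2),end=' ')
```

```text
0 [[460.0, 251.0], [528.0, 256.0], [598.0, 261.0]]
0.01 [[460.0, 250.0], [528.0, 254.0], [599.0, 258.0]]
0.03 [[460.0, 249.0], [528.0, 251.0], [599.0, 254.0]]
0.06 [[460.0, 246.0], [528.0, 246.0], [599.0, 247.0]]
0.1 [[460.0, 242.0], [528.0, 240.0], [599.0, 238.0]]
BL [95.64 80.96]
BR [95.5   1.25]
lL [-1.43 80.56]
lR [-1.18  0.81]
FL [-24.4   80.15]
[2.000e-02 9.677e+01]
(422, np.float64(247.0)) (442, np.float64(247.0)) (462, np.float64(249.5)) (482, np.float64(247.0)) (502, np.float64(249.5)) (522, np.float64(252.0)) (542, np.float64(252.0)) (562, np.float64(252.0)) (582, np.float64(254.5))
```

Run:
```python
from h import *
import pickle
Z=np.load('board.npz');R=Z['R'];o=Z['o']
def w(x,y,z): 
    p=o+R@np.array([x,y]);return [p[0],p[1],z+.028]
for cam,u0,u1,v0,v1 in(('scene',388,414,205,235),('wrist',427,500,200,240)):
    c=pickle.load(open(cam+'28.pkl','rb'))
    im=cv2.imread(f'pics/{cam}28.png')[v0:v1,u0:u1].astype(float)
    r=np.clip(im[...,2]-np.maximum(im[...,1],im[...,0])-30,0,None)
    v=(r*np.arange(v0,v1)[:,None]).sum(0)/r.sum(0);u=np.arange(u0,u1)
    p=np.polyfit(u,v,1);print(cam,'slope',p[0],'mid v',np.polyval(p,u.mean()),'std',np.std(v-np.polyval(p,u)))
    for th in(-.02,0,.01,.03,.06):
        q=proj(c,[w(.026,-.024-r*np.cos(th),.047+r*np.sin(th)) for r in(.065,.12)])
        k=(q[1,1]-q[0,1])/(q[1,0]-q[0,0]);print(th,k.round(4),(q[0,1]+k*(u.mean()-q[0,0])).round(2))
```

```text
scene slope 0.05654343092243893 mid v 219.45906421170872 std 0.12401372873659913
-0.02 0.085 221.01
0 0.0666 220.47
0.01 0.0575 220.2
0.03 0.0392 219.65
0.06 0.0117 218.83
wrist slope 0.0013820036154206295 mid v 219.11030033322047 std 0.08648892901025637
-0.02 -0.0102 217.3
0 -0.0037 217.82
0.01 -0.0004 218.08
0.03 0.0061 218.59
0.06 0.0156 219.35
```

The handle slope gives 0.011 rad in the scene view and 0.015 rad in the wrist view, so the clamp is locked at its rest angle. The plate is still in place and the robot is clear, so I'm handing in.

Run:
```python
from cell import *
print(sense()['contact_force'].round(1)); print(close_job())
```

```text
[-0.6  0.  -0.5]
the job is handed in; nothing more can be done
None
```

The plate lies along the fence with its blue end about 24.5 to 25 mm out over the front edge, and the clamp is locked on it. I handed the job in at about 21 s, with the gripper clear of everything.

**What I did:** With the closed fingertips I slid the plate against the fence, then pushed it forward from its back end. I finished with a nudge of roughly 1 mm and a light press of about 5 N against the fence. Then I pressed the red handle down along its arc to the stop (16 N) and lifted off.

**Last checks:**
- **Overhang:** after clamping, the plate's end corner measured 24.4 mm past the edge and its back edge 95.5 to 95.6 mm behind it (95 mm is ideal). Before clamping, the same points measured 24.5 to 25.0 mm and 95.1 to 95.2 mm.
- **Fence:** the plate's fence-side edge measured between 0.1 mm and 1.25 mm from the fence face. Its far edge measured 80.2 to 81.0 mm out, where 80 mm is ideal. I put this down to image error and shadow, because the pushing finger stopped within 0.2 mm of its earlier position with the plate against the fence.
- **Handle:** the slope read about 0.011 rad in the scene view and 0.015 rad in the wrist view, matching the expected 0.01 rest angle.

**Disagreements:**
- The visible blue border is 1.2 to 1.7 mm outside the board edge, though the plate's ends say the scribed line is within about 0.6 mm of it. I trusted the ends, assuming the white line itself covers the first part of the band.
- The handle's position in the images was off by about 1 pixel from its model, which is within the calibration error.

I saw no other object move or touch the robot, but I did not compare all their positions before and after.

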